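Clear down the parts washer and nest the hub covers

ROBOT

A 6-joint arm with a two-finger parallel gripper is mounted at the origin on the work surface. World frame = base frame: x ahead of the robot, y to its left, z up, the work surface at z = 0. Lengths are in m, angles in rad, forces in N, time in s.
With the tool pointing down it reaches from about 0.325 to 0.775 m from the base axis. Payload 5.5 kg.
Tool frame: the origin (TCP) lies midway between the tips of the shut fingers; the grasp point (between the pads) lies 19 mm behind it; y points along the fingers, z is the direction in which the jaws open and shut, and the axes are right-handed (so a half turn about y gives the same grasp; the last joint's range is limited). The gripper opens to 88 mm and grips with 3 to 60 N. Pads are 20 mm wide; open, the fingers measure 115 mm over their backs; the gripper's body (75 mm by 178 mm) begins 61 mm behind the grasp point.
Start: joints at [-1.176, 0.091, 1.231, -0, 1.82, -0.057], TCP at [0.262, -0.54, 0.223] pointing down, gripper open.
Joint ranges: [-2.87, 2.87], [-0.86, 2.18], [0.17, 2.46], [-1.51, 4.65], [0.06, 2.69], [-2.65, 2.65]. Speed limits (rad/s): [2.57, 2.57, 3.01, 3.14, 3.14, 3.14].

INTERFACE

Orientations are given as a 3x3 rotation matrix whose columns are the frame's x, y, z axes.
In Python, from station import ctrl gives the robot as it stands.
- The arm moves only by the shell command python3 -m crank 'ROWS' [FORCE]. ROWS is JSON, a list of rows, each a list of 5 numbers: the opening, from -1 (shut) to 1 (fully open), so that 0 is half open, then the shift along the tool's x, y, z in units of 25 mm (1.0 is 25 mm), then the turn about the tool's y in degrees. In form: [[jaw, x, y, z, twist], ...]. A call has 1 to 8 rows; each row shifts and turns the commanded pose from where the row before left it, along the tool's axes as they then stand; what a row does not reach is not made up. A row lasts 1/10 s, in which the tool goes at most 50 mm and 8.59 degrees, less where a joint would pass 70% of its speed; a pose out of reach is approached as far as the arm can. A call is refused whole if a number of a shift passes 1 or a number of a turn 8.59, either way. A call with a gripper value outside its range is refused whole. The fingers move at their own pace and stop on an object; FORCE is the grip in N (left out, the last holds). Time passes only in rows, so rows that do not move let the fingers close. It gives the time, the measured TCP pose, the force and the opening at its end, in the units of the state.
- ctrl.observe(): the state, without advancing time (a new reading comes with each control period).
- ctrl.get_image(name): name is "scene" or "top" or "wrist"; returns a dict with "img" (400x640x3 uint8, red, green, blue), "mtx" (3x3 intrinsics, pixels), "world_from_camera" (4x4, takes a point from camera to world coordinates). Camera axes: x right, y down, z forward; pixel columns grow to the right and rows downward; lengths in m; the calibration is good to about 2 mm. A picture is of the moment at which its call begins. There is no depth.
- ctrl.hand_in(): hands the job in, once; it reports no verdict.
Trained networks look in the newest picture that a camera, given by its name, has taken for a name from the list of things; names that differ only in an ending like _2 or _b are one class to them, and where a whole thing is asked for, a point or a joint stands for the part that bears it (a point fixed in the world has none). Each returns a list of dicts, best first, with "score" (0 to 1); they miss things now and then, are a little off and sometimes report something else, mostly with a low value. They report only what shows in the picture. A call takes as long as a camera call. They do not tell look-alikes from the thing itself.
- ctrl.masks_of(target, camera): "region" (400x640 bool, what is visible of it) and "location" ([row, column] in pixels, amid what is visible of it).
The state is a dict: "clock": time; "joint_pos": joint angles; "joint_vel": joint speeds; "effort": joint torques, N m; "tcp_pos": TCP position; "orientation": TCP orientation; "force": force on the tool from outside, world axes, zero at the start; "moment": the same for the moment, N m; "gripper_width": finger opening in m.
Only numpy, scipy, OpenCV 4.12 (cv2) and the standard library are available. Lean on these libraries where they do the work, as an engineer would, in place of code of your own. Each camera call takes 0.05 s, during which the arm holds its last target.

TASK

The washing is finished: turn the parts washer's timer dial until its white line points at the red off mark, and only then change the strainer: turn the dirty one counter-clockwise by its yellow bar, lift it out, stand it upright in the red drip tray, put the clean one from the bench in its place and turn that clockwise until it is locked. Also stack all the washed hub covers from the draining board in the green ring cradle, domes down and hollow side up, each cupped level inside the one below. Do not disturb the spanner, the grease jar or the bearing.

Things in the scene. Friction and masses are not known exactly. Their poses are not given: they have to be found in the camera images.
- cover1: domed aluminium wheel-hub cover lying on its dome, hollow side up, 66 mm high, 0.26 kg; may be absent. Origin: centre of the dome's flat foot (48 mm across), z up to the open side. Its upright rim band (112 mm outside, 96 mm inside, so 8 mm thick) runs from z 40 to 66 mm; the dome below is 91 mm across at z 40. Nested in another cover, its band rests on that one's rim, 26 mm higher
- cover2: another hub cover, just like cover1 in shape, size and axes; may be absent
- cover3: another hub cover, just like cover1 in shape, size and axes; may be absent
- cover4: another hub cover, just like cover1 in shape, size and axes; may be absent
- washer: bench-top parts washer of stainless steel, fixed to the bench; origin on the bench under the centre of the draining board. Board: 320 mm along x, 340 mm along y, top 12 mm above the bench, with a lip 10 mm high all round. The timer console (110 x 130 mm, top at 57 mm) and the strainer canister stand beside it at +y, the 118 mm high tank with its closed lid beyond them
- timer (a joint): the timer dial, rad: 0 = its white line points at the red off mark, grows clockwise seen from above. Light friction, stays where it is left, and turns on freely past the off mark (end stops at -0.5 and 2.6). Grip bar 46 mm long, 15 mm thick, 34 mm high on a 52 mm disc; at 0 the bar lies along the washer's x with the line at its -x end
- timer_grip (a point): point on the dial's axis 12 mm below the top of its grip bar (the bar runs from 22 mm below to 12 mm above this point); its x axis runs along the bar and turns with it, the white line being at the -x end
- off_mark (a point): the red off mark on the console, 39 mm from the dial's axis towards the washer's -x
- strainer: the dirty strainer, brown, locked in the canister: 88 mm high, 0.22 kg; basket 56 mm across, 50 mm deep; black cap 72 mm across, z 50 to 58 mm, with two lugs out to 46 mm on its x axis; yellow grip bar on top, 56 mm long (along x), 16 mm thick (y), z 58 to 88 mm. Origin: centre of the flat underside, z up. Locked, its x lies along the washer's x
- spare: the clean strainer, bright steel basket, standing upright on the bench; same shape, size, mass and axes as the dirty one. Fitted and locked, its origin is 50 mm below filter_mouth and its x lies along the washer's x, either way round
- filter_mouth (a point): centre of the canister's mouth, on its top face 70 mm above the bench, where the strainer's cap rests; bore 62 mm. Two claws (39 to 55 mm from the axis, up to 87 mm above the bench) hold the lugs down; with the strainer turned 0.6 to 1.0 rad counter-clockwise (from above) from locked the lugs pass up or down beside them. Stops at about 1.1 and -0.1 rad
- cradle: storage cradle fixed to the bench: green steel ring, 112 mm outside, 96 mm inside, its top 46 mm above the bench, on three legs on a 120 mm base disc. Origin: centre of the base on the bench. The first cover's dome hangs in the ring with its band on the ring, its origin then 6 mm above the bench; the next ones at 32, 58 and 84 mm
- tray: red drip tray fixed to the bench, 130 x 130 mm, walls 4 mm thick and 16 mm high, floor 4 mm above the bench. Origin: centre of its underside
- spanner: bystander: steel spanner 220 mm long lying flat on the tank lid; origin at its middle
- tin: bystander: grease jar with a red cap, 72 mm across, 100 mm high; origin under its base
- bearing: bystander: dark bearing ring 84 mm across, 24 mm high; origin under its centre
Mind the look-alikes: they are no part of the job. What is shaped like the cover3 but blue or pink is not meant.

How it is judged:
On the way, in this order (a step that is already met when the one before it is completed fails the run):
1. the timer dial's line points at the red off mark, with the strainer still locked in place (value of joint timer between -0.15 and 0.15 rad and distance between strainer and filter_mouth below 0.06 m), for 0.3 s.
2. the dirty strainer is lifted out of its canister with the dial off (value of joint timer between -0.15 and 0.15 rad and z of strainer in the frame of washer above 0.085 m), for 0.1 s.
At the end, for the whole second after the job is handed in: Dial within 0.15 rad of off. Dirty strainer upright (0.1 rad) on the tray's floor, within 35 mm of its centre. Clean one down in the canister, within 0.3 rad of locked. All covers in the cradle, dome down, level (0.08 rad), within 14 mm of its axis, feet below 90 mm. All at rest (value of joint timer between -0.15 and 0.15 rad and horizontal distance between strainer and tray below 0.035 m and angle between strainer's own z axis and vertical below 0.1 rad and height (world z) of strainer below 0.01 m and linear speed of each of strainer, spare, cover1, cover2, cover3, cover4 below 0.02 m/s and distance between spare and filter_mouth below 0.055 m and z of spare in the frame of washer below 0.026 m and angle between the x axis of spare and the x axis of washer, either way round below 0.3 rad and horizontal distance between each of cover1, cover2, cover3, cover4 and cradle below 0.014 m and angle between each of cover1, cover2, cover3, cover4's own z axis and vertical below 0.08 rad and height (world z) of each of cover1, cover2, cover3, cover4 below 0.09 m); the robot touches nothing.
It fails at once if a bystander (spanner, grease jar or bearing) is pushed more than 30 mm (distance of any of spanner, tin, bearing from where it was at the start of the episode above 0.03 m).
Of cover1, cover2, cover3, cover4 only 3 to 4 are there at a start; the rules pass over those that are not, and their reading is None.
At some moment in a run one of cover1, cover2, cover3, cover4 may be knocked a few centimetres aside while the robot is not near it.
It also fails if it takes over 210 s, if anything falls off the work surface, if the arm or the gripper's body presses on something with over 40 N, if the wrist force passes 120 N, or if a joint passes its speed limit or range.

## Working session

There is one attempt and no reset: what is moved stays moved. The work goes in short steps, Python scripts to look and compute and a shell command to move; the robot and the scene stay as the last step left them, time stands still between calls to the robot, and variables do not carry over. Pictures are saved under pics/ and viewed, and the job is handed in when it is done.

```bash
ls; mkdir -p pics; python3 - <<'E'
from station import ctrl
import cv2
o=ctrl.observe()
for k,v in o.items(): print(k,v)
for n in ["scene","top","wrist"]:
    d=ctrl.get_image(n); cv2.imwrite(f"pics/{n}0.png",d["img"][:,:,::-1]); print(n,d["mtx"],d["world_from_camera"])
E
```

```text
pics
clock 0.0
joint_pos [-1.17570860e+00  9.18295980e-02  1.23185130e+00 -1.22999964e-05
  1.81978046e+00 -5.67160469e-02]
joint_vel [ 2.91533873e-06 -1.67965901e-03  1.35951902e-03 -5.32036433e-04
  1.31156906e-03 -6.31061478e-04]
effort [-9.93044341e-05 -4.46454620e+01 -4.06438959e+01  6.97102281e-02
  2.95740156e-02 -1.15824710e-04]
tcp_pos [ 0.26182975 -0.5395405   0.22154392]
orientation [[-8.99662413e-01 -7.30247229e-04  4.36585627e-01]
 [-4.36586228e-01  1.72015843e-03 -8.99660773e-01]
 [-9.40216600e-05 -9.99998254e-01 -1.86637776e-03]]
force [-0.35679035  0.27690805  0.632439  ]
moment [ 0.03466093 -0.0002367  -0.02103542]
gripper_width 0.08790502649061817
scene [[503.46911959   0.         321.0037358 ]
 [  0.         503.46911959 198.24587954]
 [  0.           0.           1.        ]] [[ 0.16794802  0.76826436 -0.61770814  1.54000778]
 [ 0.98572714 -0.1234802   0.11443185 -0.16403406]
 [ 0.01163919 -0.62811028 -0.77803728  1.35159653]
 [ 0.          0.          0.          1.        ]]
top [[448.45702573   0.         321.10043849]
 [  0.         448.45702573 198.03669102]
 [  0.           0.           1.        ]] [[-6.07504428e-03 -9.96605627e-01  8.20994388e-02  4.24411379e-01]
 [-9.99980672e-01  6.16313488e-03  8.19592025e-04  1.31720479e-02]
 [-1.32279994e-03 -8.20928729e-02 -9.96623806e-01  1.51244945e+00]
 [ 0.00000000e+00  0.00000000e+00  0.00000000e+00  1.00000000e+00]]
wrist [[332.87456669   0.         316.16509156]
 [  0.         332.87456669 197.76282086]
 [  0.           0.           1.        ]] [[ 0.43643717 -0.85867846 -0.26868924  0.3362674 ]
 [-0.89973408 -0.41688337 -0.12917758 -0.50445743]
 [-0.00109007  0.29812676 -0.95452567  0.38376859]
 [ 0.          0.          0.          1.        ]]
```

View pics/scene0.png

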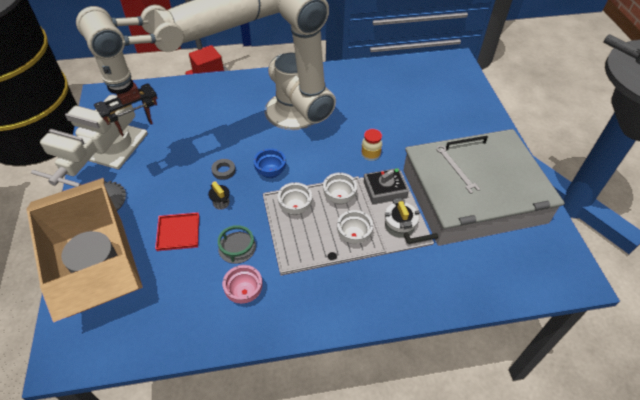

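View pics/top0.png

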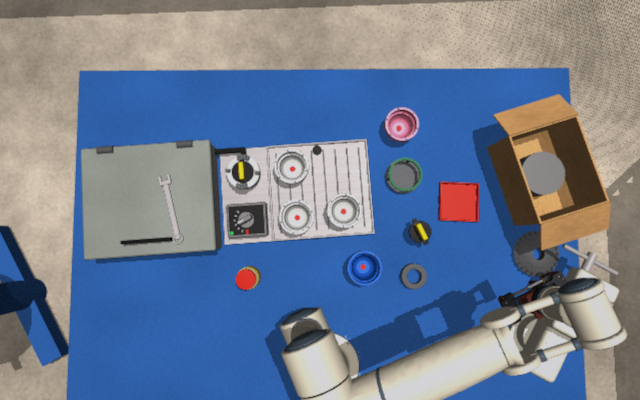

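View pics/wrist0.png

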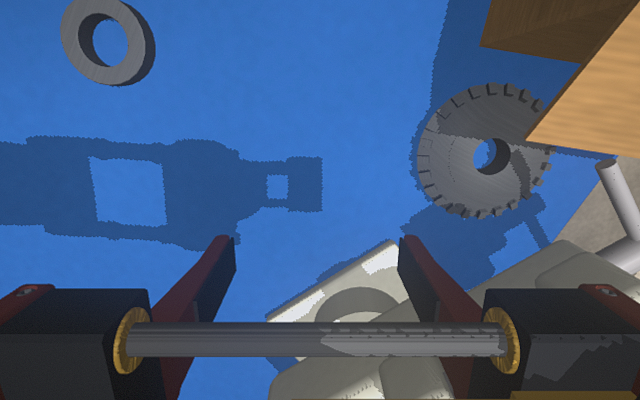

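```bash
cat > h.py <<'E'
from station import ctrl
import numpy as np, cv2
def ray(d,uv):
    K=d["mtx"];T=d["world_from_camera"]
    p=np.linalg.inv(K)@np.array([uv[0],uv[1],1.0]); return T[:3,3],T[:3,:3]@p
def onz(d,uv,z):
    o,r=ray(d,uv); return (o+r*(z-o[2])/r[2])
def proj(d,P):
    T=np.linalg.inv(d["world_from_camera"]); c=T[:3,:3]@np.asarray(P,float)+T[:3,3]; p=d["mtx"]@c; return p[:2]/p[2]
def save(d,name,box=None,f=1,marks=()):
    im=d["img"][:,:,::-1].copy()
    for P in marks:
        u=proj(d,P); cv2.circle(im,(int(round(u[0])),int(round(u[1]))),1,(255,0,255),-1)
    if box: x0,y0,x1,y1=box; im=im[y0:y1,x0:x1]
    if f!=1: im=cv2.resize(im,None,fx=f,fy=f,interpolation=cv2.INTER_CUBIC)
    cv2.imwrite("pics/"+name+".png",im)
E
python3 - <<'E'
from h import *
import numpy as np
d=ctrl.get_image("top")
ztop={"cover1":.078,"cradle":.046,"tray":.016,"spare":.088,"strainer":.108,"timer_grip":.057,"bearing":.024,"tin":.1,"washer":.012,"spanner":.12}
for t,z in ztop.items():
    for m in ctrl.masks_of(t,"top"):
        r=m["region"].astype(np.uint8); 
        c=max(cv2.findContours(r,0,2)[0],key=cv2.contourArea); (u,v),rad=cv2.minEnclosingCircle(c)
        rr=cv2.minAreaRect(c)
        print(t,round(m["score"],2),m["location"],r.sum(),"circ",round(u,1),round(v,1),round(rad,1),onz(d,(u,v),z)[:2].round(4),"rect",np.round(rr[1],1),round(rr[2],1),onz(d,rr[0],z)[:2].round(4))
save(d,"tz1",(210,130,450,290),3.3)
s=ctrl.get_image("scene"); save(s,"sz1",(200,120,440,300),3.3)
E
```

```text
cover1 0.95 [267.6, 367.5] 982 circ 364.6 268.0 17.9 [ 0.3192 -0.1221] rect [34. 34.] 90.0 [ 0.3193 -0.1234]
cover1 0.93 [123.9, 401.9] 942 circ 401.5 124.7 17.6 [ 0.7802 -0.2485] rect [34. 33.] 90.0 [ 0.7793 -0.2486]
cover1 0.74 [169.2, 290.5] 959 circ 291.5 167.4 17.8 [0.6425 0.1093] rect [35. 33.] 90.0 [0.6421 0.1093]
cover1 0.67 [217.7, 295.1] 943 circ 296.4 216.9 17.5 [0.4825 0.0938] rect [34.  33.5] 63.4 [0.4832 0.0931]
cover1 0.57 [211.6, 345.8] 977 circ 344.6 211.2 17.9 [ 0.4997 -0.0608] rect [34. 34.] 90.0 [ 0.5005 -0.0587]
cradle 0.7 [178.8, 405.9] 1059 circ 403.8 175.2 18.7 [ 0.6192 -0.2586] rect [35. 36.] 90.0 [ 0.618  -0.2591]
tray 0.66 [201.8, 457.6] 1504 circ 458.5 202.0 26.6 [ 0.5316 -0.4452] rect [39.7 38.8] 1.9 [ 0.5324 -0.4459]
spare 0.59 [234.4, 419.0] 449 circ 420.3 232.1 14.1 [ 0.4316 -0.2991] rect [23.  22.1] 23.2 [ 0.4336 -0.2996]
strainer 0.68 [170.1, 241.3] 393 circ 242.5 171.5 11.8 [0.6257 0.2621] rect [21.9 21.1] 33.7 [0.6254 0.2623]
strainer 0.59 [193.6, 202.1] 25934 circ 225.0 199.0 152.8 [0.5389 0.3164] rect [113.1 291.7] 85.9 [0.5544 0.3146]
strainer 0.15 [179.5, 404.4] 1053 circ 403.8 176.2 18.6 [ 0.6077 -0.247 ] rect [35. 36.] 90.0 [ 0.6098 -0.2476]
timer_grip 0.48 [221.2, 247.2] 221 circ 245.9 219.8 8.5 [0.475  0.2587] rect [15. 16.] 90.0 [0.4759 0.2584]
bearing 0.6 [279.0, 406.9] 367 circ 413.0 276.4 13.0 [ 0.287  -0.2855] rect [24. 25.] 90.0 [ 0.2851 -0.2873]
tin 0.64 [280.3, 419.6] 362 circ 413.8 276.0 12.8 [ 0.2955 -0.2729] rect [24. 25.] 90.0 [ 0.2953 -0.272 ]
tin 0.55 [278.6, 251.8] 479 circ 248.3 278.1 13.2 [0.2919 0.2427] rect [23. 25.] 90.0 [0.2938 0.242 ]
washer 0.9 [192.5, 203.2] 26364 circ 225.1 199.2 152.5 [0.546  0.3367] rect [113.1 292. ] 85.9 [0.5633 0.3342]
spanner 0.77 [209.5, 171.0] 449 circ 171.0 209.7 34.8 [0.5057 0.4814] rect [69.2 12.4] 78.1 [0.5053 0.4822]
```

View pics/tz1.png

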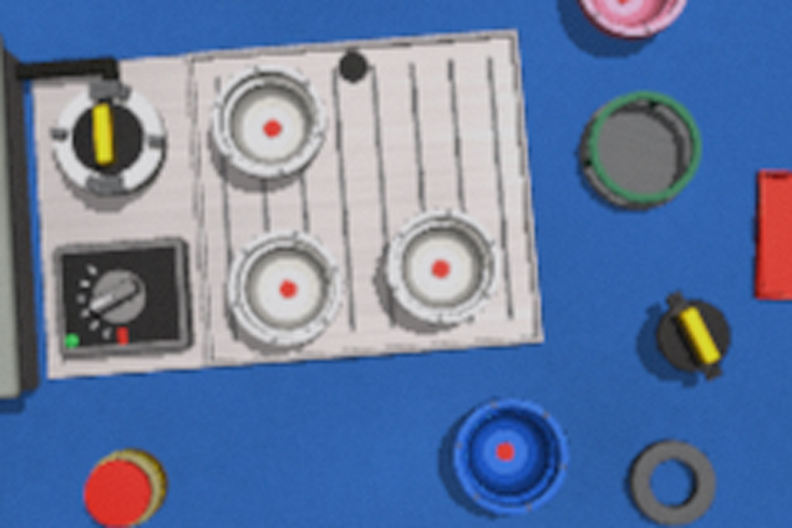

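View pics/sz1.png

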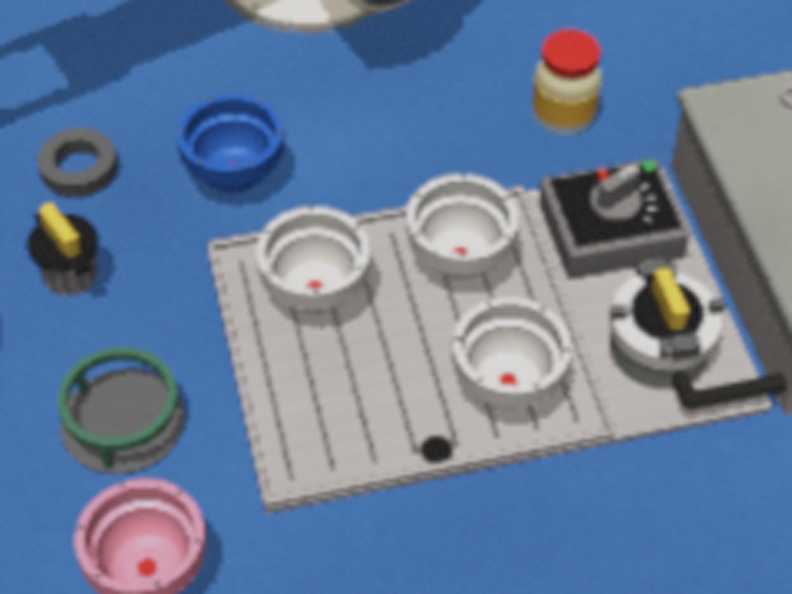

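```bash
cat >> h.py <<'E'
def go(x,y,z=None,yaw=None):
    o=ctrl.observe(); p=o["tcp_pos"];R=o["orientation"]; zz=R[:,2]; cy=np.degrees(np.arctan2(zz[1],zz[0]))
    if z is None: z=p[2]
    if yaw is None: yaw=cy
    t=np.radians(yaw); Z=np.array([np.cos(t),np.sin(t)]);X=np.array([np.sin(t),-np.cos(t)])
    D=np.array([x,y])-p[:2]
    print("t",round(o["clock"],2),"tcp",p.round(4),"yaw %.1f"%cy,"tilt",R[2].round(3),"q",o["joint_pos"].round(2),"w",round(o["gripper_width"],4),"F",o["force"].round(1))
    print("twist %.1f  y %.2f | after twist: x %.2f z %.2f"%(-(yaw-cy),(p[2]-z)/.025,D@X/.025,D@Z/.025))
E
python3 -c "
from h import *
go(.475,.255,.22,34)"
```

```text
t 0.75 tcp [ 0.262  -0.5398  0.2226] yaw -64.1 tilt [ 0. -1.  0.] q [-1.18  0.09  1.23 -0.    1.82 -0.06] w 0.0878 F [ 0.1  0.1 -0.3]
twist -98.1  y 0.11 | after twist: x -21.59 z 24.84
```

```bash
python3 -m crank '[[1,0,0,0,-8.5],[1,0,0,0,-8.5],[1,0,0,0,-8.5],[1,0,0,0,-8.5],[1,0,0,0,-8.5],[1,0,0,0,-8.5],[1,0,0,0,-8.5],[1,0,0,0,-8.5]]'
python3 -m crank '[[1,0,0,0,-7.5],[1,0,0,0,-7.5],[1,0,0,0,-7.5],[1,0,0,0,-7.5],[1,-0.9,0,1,0],[1,-0.9,0,1,0],[1,-0.9,0,1,0],[1,-0.9,0,1,0]]'
python3 -m crank '[[1,-0.9,0,1,0],[1,-0.9,0,1,0],[1,-0.9,0,1,0],[1,-0.9,0,1,0],[1,-0.9,0,1,0],[1,-0.9,0,1,0],[1,-0.9,0,1,0],[1,-0.9,0,1,0]]'
python3 -m crank '[[1,-0.9,0,1,0],[1,-0.9,0,1,0],[1,-0.9,0,1,0],[1,-0.9,0,1,0],[1,-0.9,0,1,0],[1,-0.9,0,1,0],[1,-0.9,0,1,0],[1,-0.9,0,1,0]]'
python3 -c "
from h import *
go(.475,.255,.22,34)"
```

```text
clock: 1.55
tcp_pos: [0.262, -0.5398, 0.2226]
orientation: [[0.074, 0.0, 0.997], [-0.997, 0.0, 0.074], [-0.0, -1.0, 0.0]]
force: [0.5, -0.1, 0.3]
gripper_width: 0.0876
clock: 2.35
tcp_pos: [0.2949, -0.4081, 0.2226]
orientation: [[0.557, 0.0, 0.83], [-0.83, -0.0, 0.557], [0.0, -1.0, 0.0]]
force: [1.2, 0.5, 1.1]
gripper_width: 0.0875
clock: 3.15
tcp_pos: [0.3605, -0.1471, 0.2229]
orientation: [[0.557, 0.001, 0.83], [-0.83, -0.0, 0.557], [0.001, -1.0, 0.0]]
force: [1.3, 0.7, -0.4]
gripper_width: 0.0878
clock: 3.95
tcp_pos: [0.4262, 0.114, 0.2229]
orientation: [[0.558, 0.001, 0.83], [-0.83, 0.0, 0.558], [0.0, -1.0, 0.001]]
force: [0.3, 0.2, -0.6]
gripper_width: 0.0875
t 3.95 tcp [0.4262 0.114  0.2229] yaw 33.9 tilt [ 0.    -1.     0.001] q [ 0.18 -0.34  1.62 -0.    1.85 -0.41] w 0.0875 F [ 0.3  0.2 -0.6]
twist -0.1  y 0.12 | after twist: x -3.59 z 4.77
```

```bash
python3 -m crank '[[1,-0.8,0,1,0],[1,-0.8,0,1,0],[1,-0.8,0,1,0],[1,-0.8,0,1,0],[1,-0.4,0,0.7,0],[1,0,0,0,0]]'
python3 - <<'E'
from h import *
go(.475,.255,.22,34)
d=ctrl.get_image("wrist"); save(d,"w1")
for t in ["timer_grip","strainer","washer"]:
    for m in ctrl.masks_of(t,"wrist"): print(t,m["score"],m["location"])
E
```

```text
clock: 4.55
tcp_pos: [0.4736, 0.2545, 0.2218]
orientation: [[0.56, -0.001, 0.829], [-0.829, -0.0, 0.56], [-0.001, -1.0, -0.001]]
force: [0.2, 0.2, -0.4]
gripper_width: 0.0877
t 4.55 tcp [0.4736 0.2545 0.2218] yaw 34.0 tilt [-0.001 -1.    -0.001] q [ 0.43 -0.08  1.4   0.    1.82 -0.16] w 0.0877 F [ 0.2  0.2 -0.4]
twist 0.0  y 0.07 | after twist: x 0.01 z 0.06
timer_grip 0.94 [181.2, 319.3]
strainer 0.7 [251.7, 462.8]
washer 0.69 [146.5, 421.8]
```

View pics/w1.png

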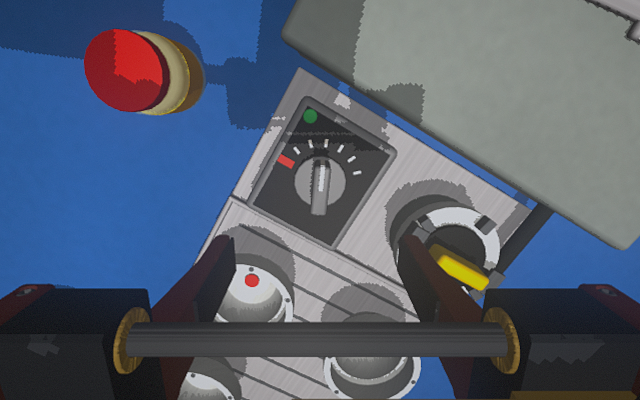

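```bash
python3 - <<'E'
from h import *
d=ctrl.get_image("wrist"); save(d,"w1c",(260,90,420,260),4)
for z in (.057,.063): print(z,onz(d,(320,182),z),onz(d,(287,160),.057))
for m in ctrl.masks_of("timer_grip","wrist"):
    c=max(cv2.findContours(m["region"].astype(np.uint8),0,2)[0],key=cv2.contourArea); print(cv2.boundingRect(c),cv2.fitEllipse(c))
E
```

```text
0.057 [0.47887691 0.25043496 0.057     ] [0.43886841 0.25088256 0.057     ]
0.063 [0.47794498 0.25170111 0.063     ] [0.43886841 0.25088256 0.057     ]
(296, 153, 52, 60) ((321.35650634765625, 179.73931884765625), (48.88529586791992, 56.677467346191406), 2.7596421241760254)
```

View pics/w1c.png

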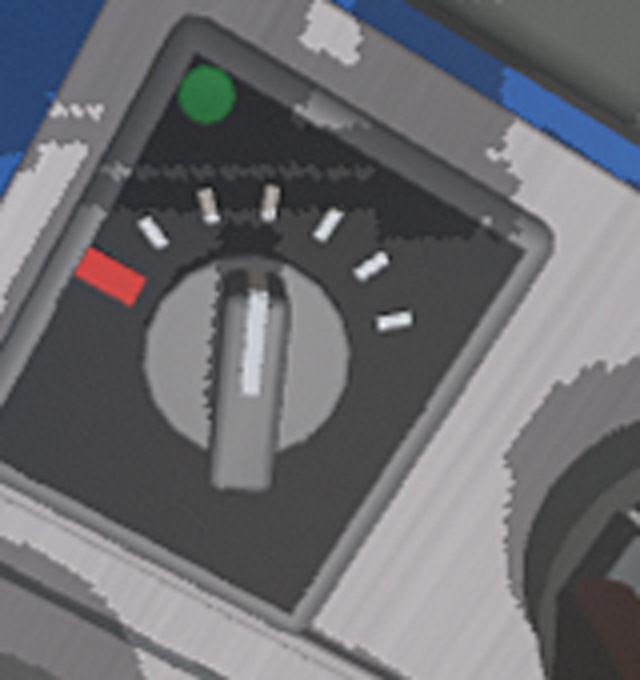

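```bash
python3 - <<'E'
from h import *
d=ctrl.get_image("wrist")
P=lambda a,b,z:onz(d,(260+a/4,90+b/4),z)
c=P(247,355,.061);m=P(110,277,.057);print(c,m,np.linalg.norm((c-m)[:2]),np.degrees(np.arctan2(*(c-m)[[1,0]])))
e=P(520,255,.057)-P(297,610,.057);print("edge",np.degrees(np.arctan2(e[1],e[0])),np.linalg.norm(e))
e=P(195,60,.057)-P(520,255,.057);print("edge",np.degrees(np.arctan2(e[1],e[0])),np.linalg.norm(e))
for z in (.085,.09,.095,.1):
    a=P(258,275,z);b=P(242,490,z); e=b-a; print(z,(a+b)/2,np.linalg.norm(e),np.degrees(np.arctan2(e[1],e[0])))
t=ctrl.get_image("top")
for z in (.085,.09,.095,.1): print(z,proj(t,[c[0],c[1],z]))
save(t,"t2",(215,190,275,240),10)
E
```

```text
[0.47800837 0.25501047 0.061     ] [0.43903292 0.25178616 0.057     ] 0.03910859304811791 4.7291158143333725
edge 94.64642761675864 0.11028876820276216
edge -176.3236624057747 0.09284634855266874
0.085 [0.47891949 0.25413969 0.085     ] 0.05217343594667524 -59.97283289784037
0.09 [0.47807088 0.25522945 0.09      ] 0.051304457475698916 -59.972832897840355
0.095 [0.47722228 0.2563192  0.095     ] 0.050435479004722596 -59.972832897840355
0.1 [0.47637367 0.25740895 0.1       ] 0.04956650053374632 -59.97283289784037
0.085 [245.60358236 218.54201764]
0.09 [245.33697865 218.48443606]
0.095 [245.06850018 218.42644956]
0.1 [244.7981271  218.36805386]
```

View pics/t2.png

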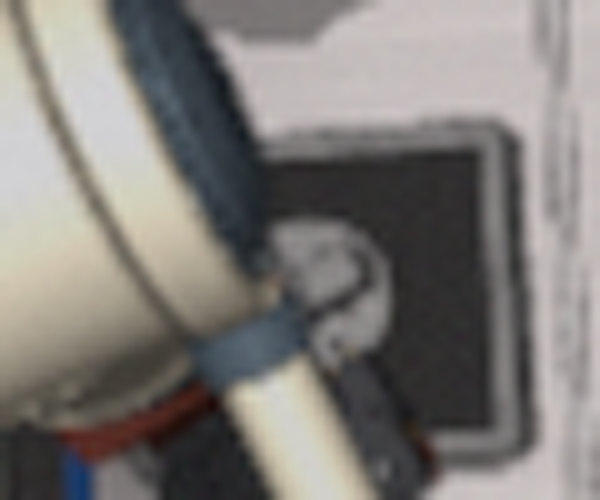

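```bash
python3 -m crank '[[0.1,0,0.9,0,4],[0.1,0.05,0.9,0.15,0],[0.1,0,0.9,0,0],[0.1,0,0.9,0,0],[0.1,0,0.9,0,0],[0.1,0,0,0,0],[0.1,0,0,0,0]]'
python3 - <<'E'
from h import *
go(.478,.255,.072,30)
d=ctrl.get_image("scene"); save(d,"s2",(330,130,450,250),5)
E
```

```text
clock: 5.65
tcp_pos: [0.4773, 0.2532, 0.1106]
orientation: [[0.498, -0.0, 0.867], [-0.867, -0.0, 0.498], [0.0, -1.0, -0.0]]
force: [0.3, 0.9, -0.2]
gripper_width: 0.0487
t 5.65 tcp [0.4773 0.2532 0.1106] yaw 29.9 tilt [ 0. -1. -0.] q [ 0.42 -0.06  1.58 -0.    1.62 -0.1 ] w 0.0487 F [ 0.3  0.9 -0.2]
twist -0.1  y 1.54 | after twist: x -0.05 z 0.06
```

View pics/s2.png

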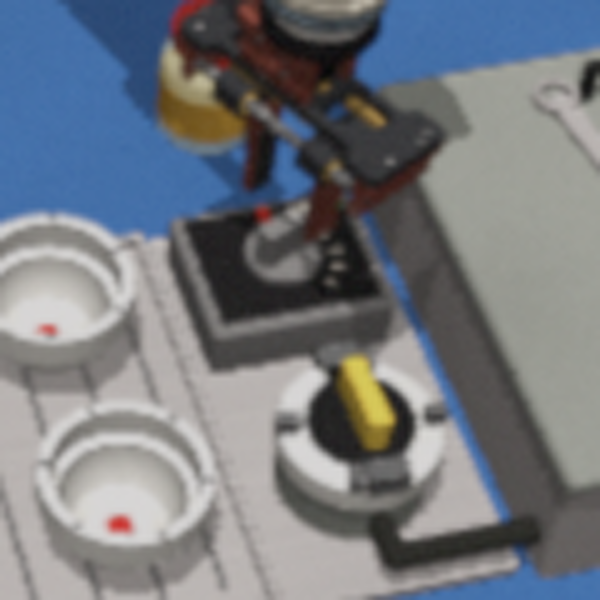

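```bash
python3 -m crank '[[0.1,0,0.8,0.05,0],[0.1,-0.05,0.8,0,0],[0.1,0,0,0,0],[-1,0,0,0,0],[-1,0,0,0,0],[-1,0,0,0,0],[-1,0,0,0,0]]' 20
python3 -c "
from h import *
go(.478,.255,.07,94.6)"
```

```text
clock: 6.4
tcp_pos: [0.4783, 0.2554, 0.0713]
orientation: [[0.498, 0.002, 0.867], [-0.867, 0.001, 0.498], [0.0, -1.0, 0.002]]
force: [0.6, 0.7, -0.5]
gripper_width: 0.0195
t 6.4 tcp [0.4783 0.2554 0.0713] yaw 29.9 tilt [ 0.    -1.     0.002] q [ 0.43 -0.04  1.63 -0.    1.55 -0.09] w 0.0195 F [ 0.6  0.7 -0.5]
twist -64.7  y 0.05 | after twist: x -0.01 z -0.02
```

Close a bit more, then turn.

```bash
python3 -m crank '[[-1,0,0,0,0],[-1,0,0,0,0],[-1,0,0,0,-5],[-1,0,0,0,-6],[-1,0,0,0,-6],[-1,0,0,0,-6],[-1,0,0,0,-6],[-1,0,0,0,-6]]'
python3 -m crank '[[-1,0,0,0,-6],[-1,0,0,0,-6],[-1,0,0,0,-6],[-1,0,0,0,-6],[-1,0,0,0,-5.7],[-1,0,0,0,0],[-1,0,0,0,0]]'
python3 -c "
from h import *
go(.478,.255,.07,94.6)"
```

```text
clock: 7.2
tcp_pos: [0.4778, 0.2553, 0.071]
orientation: [[0.907, 0.0, 0.421], [-0.421, 0.0, 0.907], [0.0, -1.0, 0.0]]
force: [-1.6, -0.9, 3.6]
gripper_width: 0.0147
clock: 7.9
tcp_pos: [0.4779, 0.2558, 0.071]
orientation: [[0.997, 0.001, -0.078], [0.078, 0.001, 0.997], [0.001, -1.0, 0.001]]
force: [-2.1, 1.9, 5.2]
gripper_width: 0.0149
t 7.9 tcp [0.4779 0.2558 0.071 ] yaw 94.5 tilt [ 0.001 -1.     0.001] q [ 0.43 -0.04  1.63  0.    1.55 -1.22] w 0.0149 F [-2.1  1.9  5.2]
twist -0.1  y 0.04 | after twist: x 0.00 z -0.03
```

```bash
python3 -m crank '[[0,0,0,0,0],[0,0,0,0,0],[0,0,0,0,0],[0.2,0,-1,0,0],[0.2,0,-1,0,0],[0.2,0,-1,0,0],[0.2,0,-1,0,0],[0.2,0,-1,0,0]]'
python3 -m crank '[[0.2,0.3,-1,0,0],[0.2,0,0,0,0]]'
python3 - <<'E'
from h import *
go(.626,.262,.2,94.6)
d=ctrl.get_image("wrist"); save(d,"w3")
E
```

```text
clock: 8.7
tcp_pos: [0.4778, 0.255, 0.1958]
orientation: [[0.997, -0.0, -0.079], [0.079, -0.0, 0.997], [-0.0, -1.0, -0.0]]
force: [0.2, 0.3, 0.2]
gripper_width: 0.0528
clock: 8.9
tcp_pos: [0.4869, 0.2561, 0.224]
orientation: [[0.997, 0.006, -0.079], [0.079, 0.002, 0.997], [0.006, -1.0, 0.002]]
force: [-0.8, -0.6, 0.8]
gripper_width: 0.0526
t 8.9 tcp [0.4869 0.2561 0.224 ] yaw 94.5 tilt [ 0.006 -1.     0.002] q [ 0.42 -0.05  1.37 -0.    1.81 -1.23] w 0.0526 F [-0.8 -0.6  0.8]
twist -0.1  y 0.96 | after twist: x 5.56 z -0.21
```

View pics/w3.png

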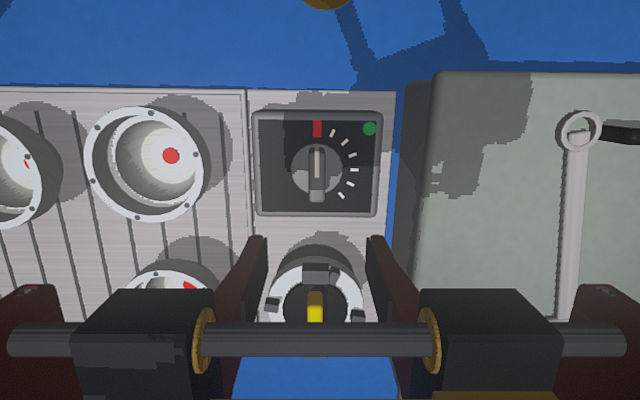

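```bash
python3 -m crank '[[0.4,1,0,0,0],[0.4,1,0,0,0],[0.4,1,0,0,0],[0.4,1,0,-0.2,0],[0.4,1,0,0,0],[0.4,0.5,0,0,0],[0.4,0,0,0,0]]'
python3 - <<'E'
from h import *
go(.626,.262,.2,94.6)
d=ctrl.get_image("wrist"); save(d,"w4")
for m in ctrl.masks_of("strainer","wrist"):
    print(m["score"],m["location"])
im=d["img"].astype(int); y=((im[:,:,0]>150)&(im[:,:,1]>130)&(im[:,:,2]<90)).astype(np.uint8)
y[290:]=0
c=max(cv2.findContours(y,0,2)[0],key=cv2.contourArea); r=cv2.minAreaRect(c); print(r); 
b=cv2.boxPoints(r); print(b); print([onz(d,p,.108) for p in b], onz(d,r[0],.108))
E
```

```text
clock: 9.65
tcp_pos: [0.6232, 0.2613, 0.2164]
orientation: [[0.997, -0.004, -0.079], [0.079, -0.002, 0.997], [-0.005, -1.0, -0.001]]
force: [0.1, 0.1, -0.0]
gripper_width: 0.0615
t 9.65 tcp [0.6232 0.2613 0.2164] yaw 94.5 tilt [-0.005 -1.    -0.001] q [ 0.35  0.31  1.   -0.    1.84 -1.3 ] w 0.0615 F [ 0.1  0.1 -0. ]
twist -0.1  y 0.66 | after twist: x 0.11 z 0.02
0.73 [191.5, 323.7]
((321.0, 205.5), (55.0, 16.0), 90.0)
[[313. 178.]
 [329. 178.]
 [329. 233.]
 [313. 233.]]
[array([0.60830462, 0.25654814, 0.108     ]), array([0.60724619, 0.26988254, 0.108     ]), array([0.65675994, 0.27435038, 0.108     ]), array([0.65787948, 0.26031755, 0.108     ])] [0.6319149  0.26522244 0.108     ]
```

View pics/w4.png

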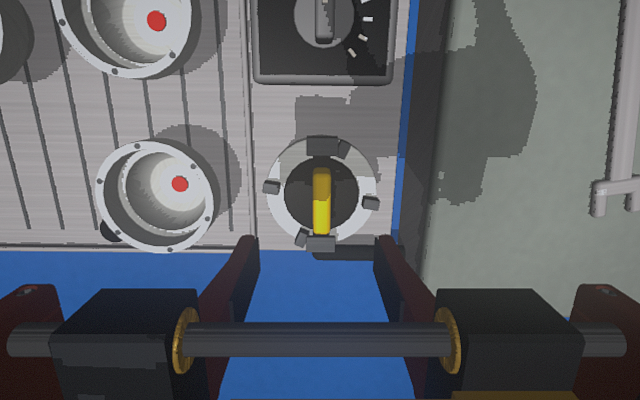

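```bash
python3 - <<'E'
from h import *
d=ctrl.get_image("wrist"); save(d,"w4c",(240,110,400,260),4)
print(onz(d,(321,193),.078))
c=onz(d,(321,193),.078)
im=d["img"].copy()
for C in ([c[0],c[1],.078],):
  for r,col in ((.036,(255,0,255)),):
    for a in np.linspace(0,6.28,90):
        u=proj(d,[C[0]+r*np.cos(a),C[1]+r*np.sin(a),C[2]]); im[int(round(u[1])),int(round(u[0]))]=col
cv2.imwrite("pics/w4d.png",cv2.resize(im[110:260,240:400,::-1],None,fx=4,fy=4))
E
```

```text
[0.62907045 0.26594519 0.078     ]
```

View pics/w4d.png

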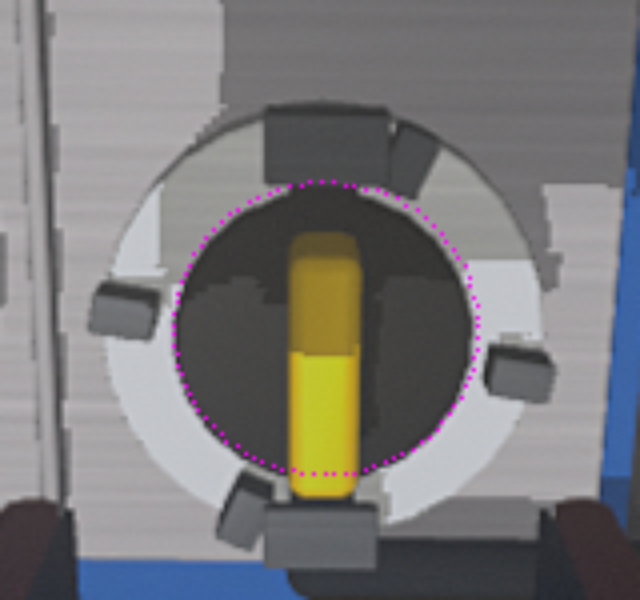

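```bash
python3 -m crank '[[-0.1,0.25,1,0.15,0],[-0.1,0,1,0,0],[-0.1,0,1,0,0],[-0.1,0,1,0,0],[-0.1,0,0,0,0],[-0.1,0,0,0,0]]'
python3 -c "
from h import *
go(.629,.265,.083,94.6)"
```

```text
clock: 10.4
tcp_pos: [0.6279, 0.2661, 0.1205]
orientation: [[0.997, -0.001, -0.08], [0.08, -0.0, 0.997], [-0.001, -1.0, -0.0]]
force: [0.1, -0.0, 1.2]
gripper_width: 0.0396
t 10.4 tcp [0.6279 0.2661 0.1205] yaw 94.6 tilt [-0.001 -1.    -0.   ] q [ 0.35  0.32  1.16  0.    1.67 -1.3 ] w 0.0396 F [ 0.1 -0.   1.2]
twist 0.0  y 1.50 | after twist: x 0.04 z -0.05
```

```bash
python3 -m crank '[[-0.1,0.05,0.8,-0.05,0],[-0.1,0,0.7,0,0],[-0.1,0,0,0,0],[-1,0,0,0,0],[-1,0,0,0,0],[-1,0,0,0,0],[-1,0,0,0,0],[-1,0,0,0,0]]' 35
python3 -c "
from h import *
go(.629,.265,.083,94.6)"
```

```text
clock: 11.2
tcp_pos: [0.6305, 0.2653, 0.0839]
orientation: [[0.997, 0.002, -0.08], [0.08, 0.001, 0.997], [0.002, -1.0, 0.001]]
force: [-0.7, 0.4, 3.7]
gripper_width: 0.0162
t 11.2 tcp [0.6305 0.2653 0.0839] yaw 94.6 tilt [ 0.002 -1.     0.001] q [ 0.35  0.33  1.2   0.    1.61 -1.3 ] w 0.0162 F [-0.7  0.4  3.7]
twist -0.0  y 0.04 | after twist: x -0.06 z -0.01
```

```bash
python3 -m crank '[[-1,0,0,0,-5],[-1,0,0,0,-6],[-1,0,0,0,-6],[-1,0,0,0,-6],[-1,0,0,0,-6],[-1,0,0,0,-6],[-1,0,0,0,-6],[-1,0,0,0,-5]]'
python3 -m crank '[[-1,0,0,0,0],[-1,0,0,0,0],[-1,0,-0.3,0,0],[-1,0,-0.5,0,0],[-1,0,0,0,0]]'
python3 -c "
from h import *
go(.629,.265,.083,140.6)"
```

```text
clock: 12.0
tcp_pos: [0.6306, 0.2652, 0.0839]
orientation: [[0.632, 0.002, -0.775], [0.775, 0.001, 0.632], [0.002, -1.0, -0.001]]
force: [0.7, 0.1, 3.8]
gripper_width: 0.0158
clock: 12.5
tcp_pos: [0.6307, 0.2651, 0.1047]
orientation: [[0.636, 0.002, -0.772], [0.772, 0.001, 0.636], [0.002, -1.0, -0.001]]
force: [0.2, -0.1, -2.5]
gripper_width: 0.0159
t 12.5 tcp [0.6307 0.2651 0.1047] yaw 140.5 tilt [ 0.002 -1.    -0.001] q [ 0.35  0.32  1.18 -0.    1.64 -2.1 ] w 0.0159 F [ 0.2 -0.1 -2.5]
twist -0.1  y 0.87 | after twist: x -0.05 z 0.05
```

```bash
python3 -m crank '[[-1,0,-0.9,0,0],[-1,0,-0.9,0,0],[-1,0,-0.9,0,7.5],[-1,0,-0.9,0,7.5],[-1,0,0,0,7.5],[-1,0,0,0,7.5],[-1,0,0,0,7.5],[-1,0,0,0,7.5]]'
python3 -m crank '[[-1,0,0,0,7.5],[-1,0,0,0,7.5],[-1,0,0,0,7.5],[-1,0,0,0,7.5],[-1,0,0,0,7.5],[-1,0,0,0,7.5]]'
python3 - <<'E'
from h import *
go(.532,-.446,.19,50.5)
d=ctrl.get_image("top"); save(d,"t5",(210,130,500,290),2.7)
E
```

```text
clock: 13.3
tcp_pos: [0.63, 0.2648, 0.1922]
orientation: [[0.996, -0.001, -0.091], [0.091, -0.0, 0.996], [-0.001, -1.0, -0.0]]
force: [-0.3, -0.9, -1.6]
gripper_width: 0.0157
clock: 13.9
tcp_pos: [0.63, 0.2648, 0.1922]
orientation: [[0.769, -0.001, 0.64], [-0.64, -0.0, 0.769], [-0.0, -1.0, -0.001]]
force: [-0.2, -0.2, -2.2]
gripper_width: 0.0162
t 13.9 tcp [0.63   0.2648 0.1922] yaw 50.2 tilt [-0.    -1.    -0.001] q [ 0.35  0.32  1.03 -0.    1.8  -0.53] w 0.0162 F [-0.2 -0.2 -2.2]
twist -0.3  y 0.09 | after twist: x 15.06 z -24.43
```

View pics/t5.png

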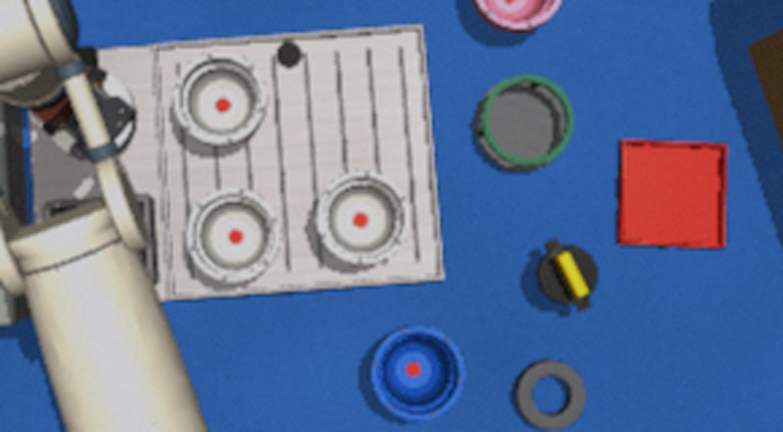

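```bash
python3 -m crank '[[-1,0.4,0,-0.6,0],[-1,0.6,0,-1,0],[-1,0.6,0,-1,0],[-1,0.6,0,-1,0],[-1,0.6,0,-1,0],[-1,0.6,0,-1,0],[-1,0.6,0,-1,0],[-1,0.6,0,-1,0]]'
python3 -m crank '[[-1,0.6,0,-1,0],[-1,0.6,0,-1,0],[-1,0.6,0,-1,0],[-1,0.6,0,-1,0],[-1,0.6,0,-1,0],[-1,0.6,0,-1,0],[-1,0.6,0,-1,0],[-1,0.6,0,-1,0]]'
python3 -m crank '[[-1,0.6,0,-1,0],[-1,0.6,0,-1,0],[-1,0.6,0,-1,0],[-1,0.6,0,-1,0],[-1,0.6,0,-1,0],[-1,0.6,0,-1,0],[-1,0.6,0,-1,0],[-1,0,0,0,0]]'
python3 - <<'E'
from h import *
go(.532,-.446,.19,50.5)
d=ctrl.get_image("wrist"); save(d,"w5")
E
```

```text
clock: 14.75
tcp_pos: [0.5975, 0.0429, 0.1926]
orientation: [[0.774, -0.0, 0.633], [-0.633, -0.001, 0.774], [0.0, -1.0, -0.0]]
force: [0.3, -0.3, -2.7]
gripper_width: 0.0159
clock: 15.55
tcp_pos: [0.5629, -0.1875, 0.1927]
orientation: [[0.774, -0.0, 0.633], [-0.633, -0.0, 0.774], [0.0, -1.0, -0.0]]
force: [0.2, 0.1, -1.9]
gripper_width: 0.0158
clock: 16.35
tcp_pos: [0.5315, -0.3915, 0.1917]
orientation: [[0.771, -0.002, 0.636], [-0.636, -0.001, 0.771], [-0.001, -1.0, -0.002]]
force: [-1.6, -0.3, -2.1]
gripper_width: 0.0161
t 16.35 tcp [ 0.5315 -0.3915  0.1917] yaw 50.5 tilt [-0.001 -1.    -0.002] q [-0.69  0.25  1.11 -0.    1.78 -1.57] w 0.0161 F [-1.6 -0.3 -2.1]
twist -0.0  y 0.07 | after twist: x 1.40 z -1.67
```

View pics/w5.png

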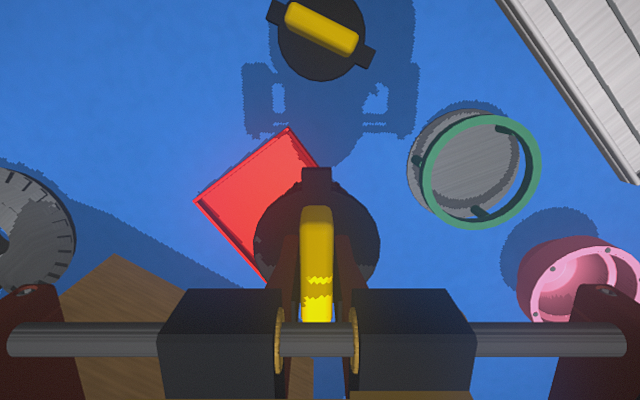

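```bash
python3 -m crank '[[-1,0.7,0,-0.85,0],[-1,0.7,0.3,-0.85,0],[-1,0,1,0,0],[-1,0,1,0,0],[-1,0,1,0,0],[-1,0,0.8,0,0],[-1,0,0,0,0]]'
python3 -c "
from h import *
go(.532,-.446,.07,50.5)"
```

```text
clock: 17.1
tcp_pos: [0.5324, -0.4404, 0.0857]
orientation: [[0.774, -0.005, 0.633], [-0.633, 0.005, 0.774], [-0.007, -1.0, 0.001]]
force: [-0.1, -0.8, -2.7]
gripper_width: 0.0157
t 17.1 tcp [ 0.5324 -0.4404  0.0857] yaw 50.7 tilt [-0.007 -1.     0.001] q [-0.74  0.36  1.17  0.    1.62 -1.63] w 0.0157 F [-0.1 -0.8 -2.7]
twist 0.2  y 0.63 | after twist: x 0.13 z -0.18
```

```bash
python3 -m crank '[[-1,0.1,0.3,-0.15,0],[-1,0,0.25,0,0],[-1,0,0.1,0,0],[-1,0,0.1,0,0],[-1,0,0,0,0]]'
python3 -c "
from h import *
go(.532,-.446,.068,50.5)"
```

```text
clock: 17.6
tcp_pos: [0.5336, -0.447, 0.0714]
orientation: [[0.773, 0.0, 0.635], [-0.635, -0.0, 0.773], [0.0, -1.0, 0.0]]
force: [0.3, -0.2, -2.5]
gripper_width: 0.0158
t 17.6 tcp [ 0.5336 -0.447   0.0714] yaw 50.6 tilt [ 0. -1.  0.] q [-0.75  0.37  1.18  0.    1.59 -1.63] w 0.0158 F [ 0.3 -0.2 -2.5]
twist 0.1  y 0.14 | after twist: x -0.07 z -0.01
```

```bash
python3 -m crank '[[-1,0,0.08,0,0],[-1,0,0.06,0,0],[-1,0,0,0,0]]'
python3 -c "
from h import *
go(.532,-.446,.068,50.5)"
```

```text
clock: 17.9
tcp_pos: [0.5337, -0.447, 0.068]
orientation: [[0.773, 0.0, 0.635], [-0.635, -0.0, 0.773], [0.0, -1.0, -0.0]]
force: [-0.2, -1.1, -2.9]
gripper_width: 0.0156
t 17.9 tcp [ 0.5337 -0.447   0.068 ] yaw 50.6 tilt [ 0. -1. -0.] q [-0.75  0.37  1.18  0.    1.59 -1.63] w 0.0156 F [-0.2 -1.1 -2.9]
twist 0.1  y 0.00 | after twist: x -0.08 z -0.01
```

```bash
python3 -m crank '[[-1,0,0.04,0,0],[-1,0,0.04,0,0],[-1,0,0.04,0,0],[-1,0,0,0,0]]'
python3 -c "
from h import *
go(.532,-.446,.068,50.5)"
```

```text
clock: 18.3
tcp_pos: [0.5338, -0.4471, 0.0679]
orientation: [[0.773, 0.001, 0.635], [-0.635, -0.001, 0.773], [0.002, -1.0, -0.0]]
force: [-3.6, 3.5, 8.7]
gripper_width: 0.0153
t 18.3 tcp [ 0.5338 -0.4471  0.0679] yaw 50.6 tilt [ 0.002 -1.    -0.   ] q [-0.75  0.37  1.18 -0.    1.59 -1.63] w 0.0153 F [-3.6  3.5  8.7]
twist 0.1  y -0.00 | after twist: x -0.08 z -0.01
```

```bash
python3 -m crank '[[0,0,0,0,0],[0,0,0,0,0],[0,0,-0.4,0,0],[0,0,-1,0,0],[0,0,-1,0,0],[0,0,-1,0,8],[0,0,-1,0,8],[0,0,-1,0,8]]'
python3 -m crank '[[0.2,0,0,0,8],[0.2,0,0,0,8],[0.2,0,0,0,8],[0.2,0,0,0,8],[0.2,0,0,0,8],[0.2,0,0,0,8],[0.2,0,0,0,8],[0.2,0,0,0,8]]'
python3 -m crank '[[0.2,0,0,0,8],[0.2,0,0,0,8],[0.2,0,0,0,4]]'
python3 - <<'E'
from h import *
go(.432,-.299,.2,-58)
E
```

```text
clock: 19.1
tcp_pos: [0.5336, -0.447, 0.2015]
orientation: [[0.442, 0.0, 0.897], [-0.897, -0.0, 0.442], [0.0, -1.0, 0.0]]
force: [-0.4, -0.8, -0.0]
gripper_width: 0.0441
clock: 19.9
tcp_pos: [0.5337, -0.447, 0.2004]
orientation: [[-0.612, 0.0, 0.791], [-0.791, -0.0, -0.612], [0.0, -1.0, 0.0]]
force: [0.5, -0.1, 0.1]
gripper_width: 0.0524
clock: 20.2
tcp_pos: [0.5337, -0.447, 0.2004]
orientation: [[-0.845, 0.0, 0.534], [-0.534, -0.0, -0.845], [-0.0, -1.0, 0.0]]
force: [0.4, -0.4, 0.1]
gripper_width: 0.0525
t 20.2 tcp [ 0.5337 -0.447   0.2004] yaw -57.7 tilt [-0. -1.  0.] q [-0.75  0.36  0.97  0.    1.82  0.26] w 0.0525 F [ 0.4 -0.4  0.1]
twist 0.3  y 0.02 | after twist: x 0.31 z -7.18
```

```bash
python3 -m crank '[[0.2,0.1,0,-1,0],[0.2,0.1,0,-1,0],[0.2,0.1,0,-1,0],[0.2,0,0,-1,0],[0.2,0,0,-1,0],[0.2,0,0,-1,0],[0.2,0,0,-1,0],[0.2,0,0,0,0]]'
python3 - <<'E'
from h import *
go(.432,-.299,.2,-58)
d=ctrl.get_image("wrist"); save(d,"w6")
for m in ctrl.masks_of("spare","wrist"): print(m["score"],m["location"])
im=d["img"].astype(int); y=((im[:,:,0]>120)&(im[:,:,1]>100)&(im[:,:,2]<80)).astype(np.uint8)
y[290:]=0
c=max(cv2.findContours(y,0,2)[0],key=cv2.contourArea); r=cv2.minAreaRect(c); print(r); print(onz(d,r[0],.088))
b=cv2.boxPoints(r); print([onz(d,p,.088).round(4) for p in b])
t=ctrl.get_image("top"); save(t,"t6",(210,130,500,290),2.7)
E
```

```text
clock: 21.0
tcp_pos: [0.4324, -0.302, 0.2013]
orientation: [[-0.842, 0.001, 0.54], [-0.54, -0.001, -0.842], [-0.001, -1.0, 0.001]]
force: [-0.3, -0.8, 2.1]
gripper_width: 0.0529
t 21.0 tcp [ 0.4324 -0.302   0.2013] yaw -57.3 tilt [-0.001 -1.     0.001] q [-0.67 -0.11  1.47  0.    1.78  0.33] w 0.0529 F [-0.3 -0.8  2.1]
twist 0.7  y 0.05 | after twist: x -0.05 z -0.11
((524.4266967773438, 185.42202758789062), (17.528223037719727, 68.77192687988281), 73.3007583618164)
[ 0.53537707 -0.44933509  0.088     ]
[array([ 0.518 , -0.4246,  0.088 ]), array([ 0.5611, -0.4599,  0.088 ]), array([ 0.5528, -0.474 ,  0.088 ]), array([ 0.5088, -0.4384,  0.088 ])]
```

View pics/w6.png

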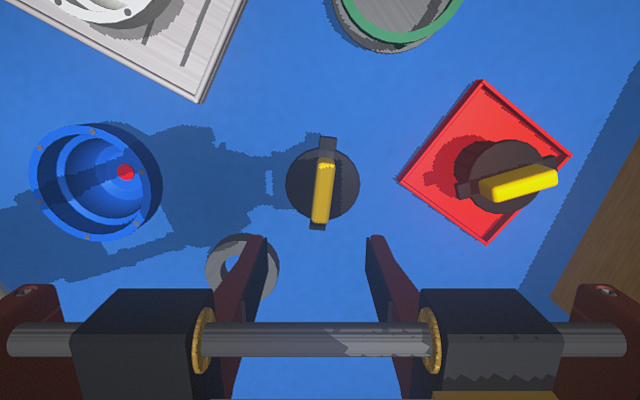

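View pics/t6.png

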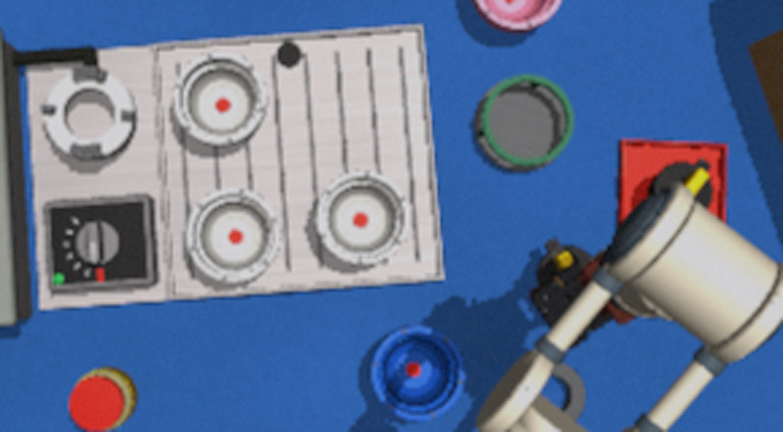

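```bash
python3 - <<'E'
from h import *
d=ctrl.get_image("wrist")
im=d["img"].astype(int); y=((im[:,:,0]>110)&(im[:,:,1]>80)&(im[:,:,2]<80)).astype(np.uint8)
y[235:]=0; y[:,:290]=0; y[:,360:]=0
c=max(cv2.findContours(y,0,2)[0],key=cv2.contourArea); r=cv2.minAreaRect(c); print(r); print(onz(d,r[0],.088))
b=cv2.boxPoints(r); print([onz(d,p,.088).round(4) for p in b])
save(d,"w6c",(270,120,380,240),5)
# lugs at z .058
for z in (.054,.058):
  a=onz(d,(328,142),z);e=onz(d,(318,227),z); print(z,(a+e)/2,np.degrees(np.arctan2(*(a-e)[[1,0]])),np.linalg.norm(a-e))
print("cap",onz(d,(322.5,184.5),.058))
E
```

```text
((320.361572265625, 190.1077117919922), (18.109071731567383, 65.36630249023438), 7.125016689300537)
[ 0.43858068 -0.30601709  0.088     ]
[array([ 0.4082, -0.3119,  0.088 ]), array([ 0.4608, -0.2868,  0.088 ]), array([ 0.4673, -0.3005,  0.088 ]), array([ 0.4149, -0.3264,  0.088 ])]
0.054 [ 0.43519331 -0.31154933  0.054     ] 26.43716615924915 0.08498549946591222
0.058 [ 0.43607004 -0.31088251  0.058     ] 26.43716615924913 0.08388388409084925
cap [ 0.43729314 -0.30974864  0.058     ]
```

View pics/w6c.png

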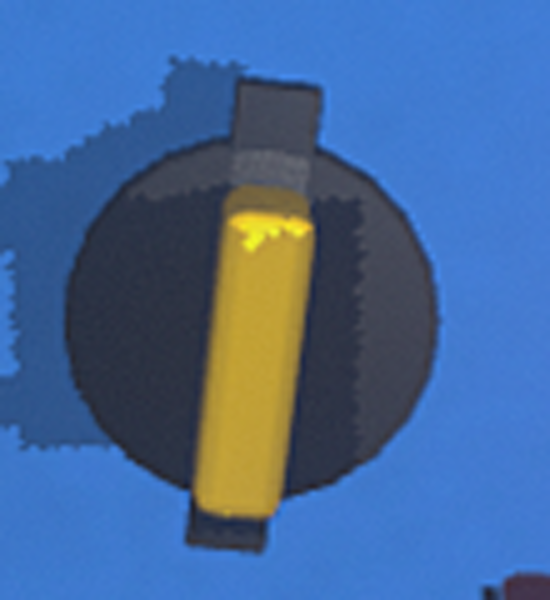

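```bash
python3 -m crank '[[0.1,0,0.5,0,6.7],[0.1,0.1,1,0.3,0],[0.1,0,1,0,0],[0.1,0,1,0,0],[0.1,0,0,0,0]]'
python3 -c "
from h import *
go(.438,-.308,.064,-64)"
```

```text
clock: 21.7
tcp_pos: [0.4326, -0.3107, 0.1078]
orientation: [[-0.9, -0.006, 0.436], [-0.436, 0.005, -0.9], [0.003, -1.0, -0.007]]
force: [0.8, 0.3, -1.1]
gripper_width: 0.0483
t 21.7 tcp [ 0.4326 -0.3107  0.1078] yaw -64.1 tilt [ 0.003 -1.    -0.007] q [-0.69 -0.08  1.6  -0.    1.62  0.43] w 0.0483 F [ 0.8  0.3 -1.1]
twist -0.1  y 1.75 | after twist: x -0.24 z -0.00
```

```bash
python3 -m crank '[[0.1,-0.24,0.6,0,0],[0.1,0,0.6,0,0],[0.1,0,0.5,0,0],[0.1,0,0,0,0],[-1,0,0,0,0],[-1,0,0,0,0],[-1,0,0,0,0],[-1,0,0,0,0]]' 25
python3 -m crank '[[-1,0,0,0,0],[-1,0,0,0,0],[-1,0,0,0,0]]'
python3 - <<'E'
from h import *
go(.438,-.308,.064,-64)
d=ctrl.get_image("wrist"); save(d,"w7",(200,100,440,300),3)
E
```

```text
clock: 22.5
tcp_pos: [0.4397, -0.3088, 0.0706]
orientation: [[-0.9, 0.001, 0.437], [-0.437, -0.0, -0.9], [-0.001, -1.0, 0.001]]
force: [-0.1, 1.5, 0.2]
gripper_width: 0.02
clock: 22.8
tcp_pos: [0.4395, -0.3088, 0.0699]
orientation: [[-0.9, 0.0, 0.437], [-0.437, 0.0, -0.9], [-0.0, -1.0, 0.0]]
force: [-0.3, 1.0, 0.7]
gripper_width: 0.0157
t 22.8 tcp [ 0.4395 -0.3088  0.0699] yaw -64.1 tilt [-0. -1.  0.] q [-0.68 -0.05  1.65  0.    1.55  0.44] w 0.0157 F [-0.3  1.   0.7]
twist -0.1  y 0.24 | after twist: x 0.04 z -0.05
```

View pics/w7.png

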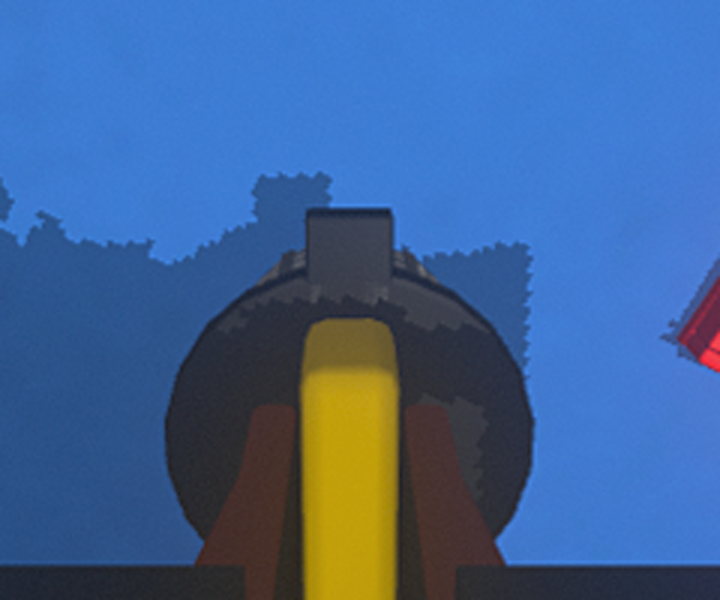

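```bash
python3 - <<'E'
from h import *
d=ctrl.get_image("wrist")
p=onz(d,(316.5,170.5),.058); o=ctrl.observe(); R=o["orientation"]; dl=p-o["tcp_pos"]; print(p, "along toolx",dl@R[:,0],"z",dl@R[:,2])
E
python3 -m crank '[[-1,0,-0.4,0,0],[-1,0,-1,0,0],[-1,0,-1,0,0],[-1,0,-1,0,0],[-1,0,-1,0,0],[-1,0,-0.6,0,-6],[-1,0,0,0,-6],[-1,0,0,0,-6]]' 35
python3 -m crank '[[-1,0,0,0,-6],[-1,0,0,0,0]]'
python3 - <<'E'
from h import *
go(.629,.265,.19,-39.4)
E
```

```text
[ 0.47868489 -0.2907589   0.058     ] along toolx -0.04315978883403681 z 0.0009480658298633189
clock: 23.7
tcp_pos: [0.4397, -0.309, 0.1962]
orientation: [[-0.718, 0.001, 0.696], [-0.696, -0.001, -0.718], [-0.0, -1.0, 0.002]]
force: [-0.1, -0.4, -3.1]
gripper_width: 0.0158
clock: 23.9
tcp_pos: [0.4394, -0.3088, 0.1952]
orientation: [[-0.644, -0.0, 0.765], [-0.765, -0.0, -0.644], [0.0, -1.0, -0.0]]
force: [0.7, -0.1, -3.2]
gripper_width: 0.0155
t 23.9 tcp [ 0.4394 -0.3088  0.1952] yaw -40.1 tilt [ 0. -1. -0.] q [-0.68 -0.08  1.45 -0.    1.77  0.02] w 0.0155 F [ 0.7 -0.1 -3.2]
twist -0.7  y 0.21 | after twist: x -22.55 z -8.71
```

```bash
python3 -m crank '[[-1,-0.5,0,-0.2,0],[-1,-1,0,-0.4,0],[-1,-1,0,-0.4,0],[-1,-1,0,-0.4,0],[-1,-1,0,-0.4,0],[-1,-1,0,-0.4,0],[-1,-1,0,-0.4,0],[-1,-1,0,-0.4,0]]'
python3 -m crank '[[-1,-1,0,-0.4,0],[-1,-1,0,-0.4,0],[-1,-1,0,-0.4,0],[-1,-1,0,-0.4,0],[-1,-1,0,-0.4,0],[-1,-1,0,-0.4,0],[-1,-1,0,-0.4,0],[-1,-1,0,-0.4,0]]'
python3 -m crank '[[-1,-1,0,-0.4,0],[-1,-1,0,-0.4,0],[-1,-1,0,-0.4,0],[-1,-0.7,0,-0.4,0],[-1,0,0,0,0]]'
python3 - <<'E'
from h import *
go(.6308,.2672,.19,-39.4)
d=ctrl.get_image("wrist"); save(d,"w8")
E
```

```text
clock: 24.7
tcp_pos: [0.5031, -0.115, 0.1951]
orientation: [[-0.646, 0.0, 0.763], [-0.763, 0.0, -0.646], [-0.0, -1.0, -0.0]]
force: [-0.3, -0.8, -2.8]
gripper_width: 0.016
clock: 25.5
tcp_pos: [0.5704, 0.0895, 0.195]
orientation: [[-0.646, -0.0, 0.763], [-0.763, 0.0, -0.646], [-0.0, -1.0, -0.0]]
force: [0.5, 0.2, -2.9]
gripper_width: 0.0155
clock: 26.0
tcp_pos: [0.5991, 0.187, 0.1944]
orientation: [[-0.643, -0.001, 0.766], [-0.766, 0.001, -0.643], [0.0, -1.0, -0.001]]
force: [-0.3, 0.2, -2.9]
gripper_width: 0.0156
t 26.0 tcp [0.5991 0.187  0.1944] yaw -40.0 tilt [ 0.    -1.    -0.001] q [0.25 0.16 1.2  0.   1.78 0.95] w 0.0156 F [-0.3  0.2 -2.9]
twist -0.6  y 0.17 | after twist: x -3.28 z -1.06
```

View pics/w8.png

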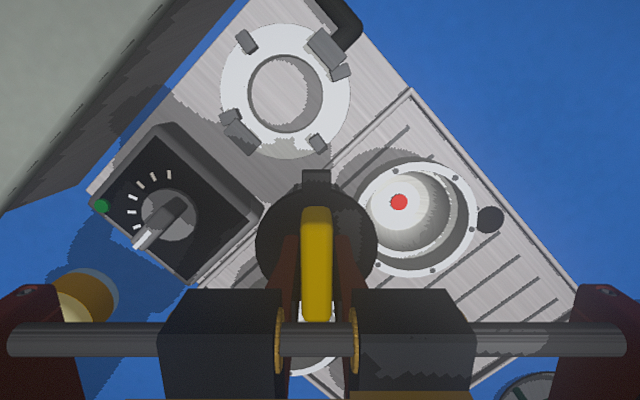

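Measure the canister ring and bore.

```bash
python3 - <<'E'
from h import *
d=ctrl.get_image("wrist")
def draw(C,rs,name,box,f=4):
    im=cv2.resize(d["img"][box[1]:box[3],box[0]:box[2],::-1],None,fx=f,fy=f)
    for r,z in rs:
        for a in np.linspace(0,6.28,120):
            u=proj(d,[C[0]+r*np.cos(a),C[1]+r*np.sin(a),z]); cv2.circle(im,(int((u[0]-box[0]+.5)*f),int((u[1]-box[1]+.5)*f)),1,(255,0,255),-1)
    cv2.imwrite("pics/"+name+".png",im)
g=cv2.cvtColor(d["img"],cv2.COLOR_RGB2GRAY)
for uv in ((285,91),(284.5,92.5)): print(onz(d,uv,.07))
draw((.629,.265),[(.031,.07),(.055,.07)],"w8c",(200,10,370,170))
E
```

```text
[0.63414832 0.26567949 0.07      ]
[0.63305434 0.26506743 0.07      ]
```

View pics/w8c.png

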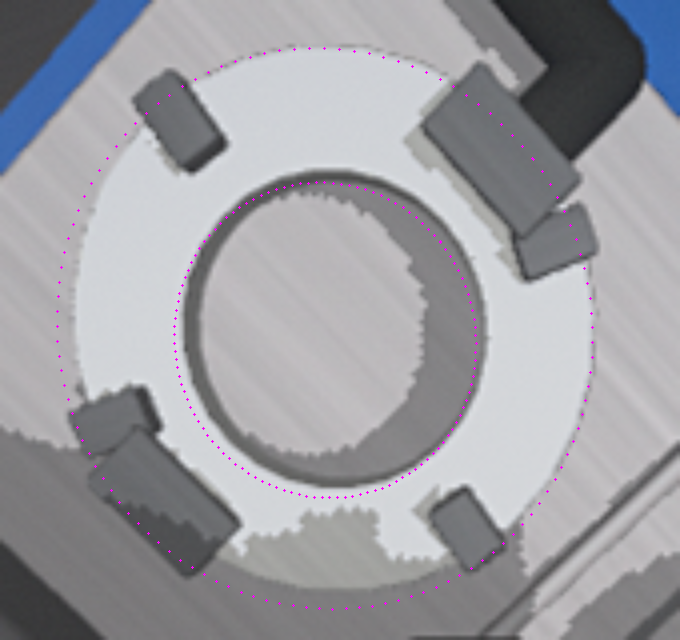

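```bash
python3 - <<'E'
from h import *
d=ctrl.get_image("wrist")
c=onz(d,(200+335/4-.5,10+330/4-.5),.07); print(c)
o=ctrl.observe(); R=o["orientation"]
save(d,"w8e",(250,150,390,320),4)
t=c-.0028*R[:,0]-.0009*R[:,2]; print(t)
go(t[0],t[1],.19,-39.4)
E
```

```text
[0.63273006 0.26490493 0.07      ]
[0.63384782 0.26762533 0.06999817]
t 26.15 tcp [0.5993 0.1836 0.195 ] yaw -40.2 tilt [ 0.001 -1.     0.   ] q [ 0.24  0.16  1.2  -0.    1.78  0.94] w 0.0159 F [-0.5 -0.6 -1.7]
twist -0.8  y 0.20 | after twist: x -3.47 z -1.06
```

View pics/w8e.png

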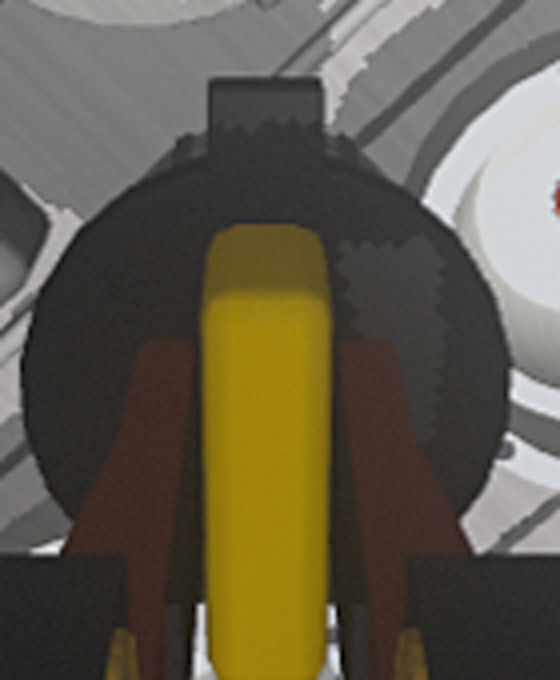

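```bash
python3 - <<'E'
from h import *
o=ctrl.observe(); print(o["tcp_pos"])
d=ctrl.get_image("wrist")
o=ctrl.observe(); print(o["tcp_pos"])
np.save("d.npy",d,allow_pickle=True)
save(d,"w8f",(200,0,370,160),4)
E
```

```text
[0.59932105 0.18364943 0.19495731]
[0.59939152 0.18329529 0.19505081]
```

View pics/w8f.png

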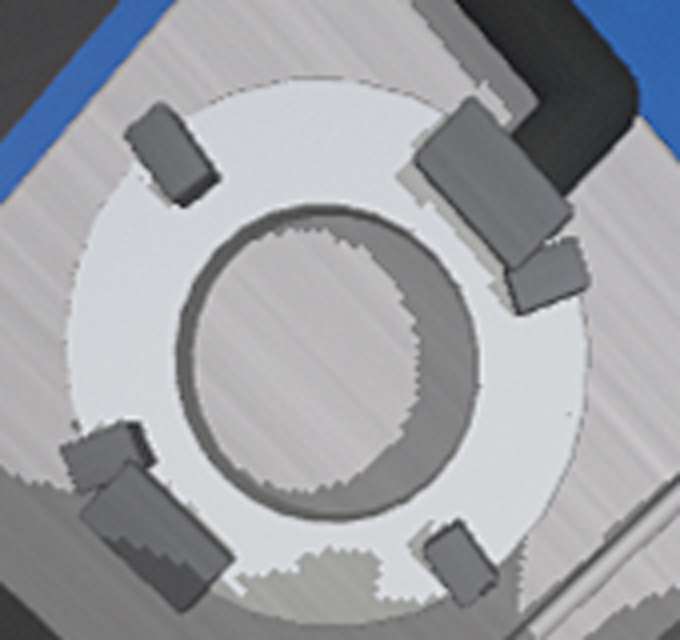

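```bash
python3 - <<'E'
from h import *
d=np.load("d.npy",allow_pickle=True).item()
c=onz(d,(200+327.5/4-.5,0+363/4-.5),.07); print(c)
o=ctrl.observe(); R=o["orientation"]; p=onz(d,(316,169.6),.183); dl=(p-o["tcp_pos"]); a=dl@R[:,0]+.046; b=dl@R[:,2]; print(a,b)
t=c-a*R[:,0]-b*R[:,2]; print(t)
go(t[0],t[1],.19,-39.4)
E
```

```text
[0.63266069 0.26625892 0.07      ]
0.0024153353429721414 0.0002863290296722117
[0.63400026 0.26828903 0.06999906]
t 26.2 tcp [0.5994 0.1833 0.1951] yaw -40.2 tilt [ 0. -1.  0.] q [ 0.24  0.16  1.2  -0.    1.78  0.94] w 0.0154 F [-0.8 -0.1 -1.7]
twist -0.8  y 0.20 | after twist: x -3.51 z -1.09
```

```bash
python3 -m crank '[[-1,-0.8,0,-0.25,-0.8],[-1,-0.9,0,-0.25,0],[-1,-0.9,0,-0.3,0],[-1,-0.9,0,-0.3,0],[-1,0,0,0,0],[-1,0,0,0,0],[-1,0,0,0,0]]'
python3 -c "
from h import *
go(.634,.2683,.09,-39.4)"
```

```text
clock: 26.9
tcp_pos: [0.634, 0.2676, 0.1952]
orientation: [[-0.635, 0.0, 0.773], [-0.773, -0.0, -0.635], [0.0, -1.0, 0.0]]
force: [0.4, 0.1, -2.3]
gripper_width: 0.0155
t 26.9 tcp [0.634  0.2676 0.1952] yaw -39.4 tilt [ 0. -1.  0.] q [ 0.35  0.33  1.   -0.    1.8   1.04] w 0.0155 F [ 0.4  0.1 -2.3]
twist -0.0  y 4.21 | after twist: x -0.02 z -0.02
```

```bash
python3 -m crank '[[-1,0,0.9,0,0],[-1,0,0.9,0,0],[-1,0,0,0,0],[-1,0,0.2,0,0],[-1,0,0.2,0,0],[-1,0,0.2,0,0],[-1,0,0.2,0,0],[-1,0,0,0,0]]'
python3 -c "
from h import *
go(.634,.2683,.09,-39.4)"
```

```text
clock: 27.7
tcp_pos: [0.6337, 0.2688, 0.129]
orientation: [[-0.634, -0.001, 0.774], [-0.774, -0.0, -0.634], [0.001, -1.0, -0.001]]
force: [0.4, -0.3, -2.5]
gripper_width: 0.0159
t 27.7 tcp [0.6337 0.2688 0.129 ] yaw -39.3 tilt [ 0.001 -1.    -0.001] q [ 0.35  0.33  1.12 -0.    1.69  1.04] w 0.0159 F [ 0.4 -0.3 -2.5]
twist 0.1  y 1.56 | after twist: x 0.01 z 0.02
```

Inside the bore with no contact. Continue down.

```bash
python3 -m crank '[[-1,0,0.25,0,0],[-1,0,0.25,0,0],[-1,0,0.25,0,0],[-1,0,0.25,0,0],[-1,0,0.2,0,0],[-1,0,0.15,0,0],[-1,0,0.1,0,0],[-1,0,0,0,0]]'
python3 -c "
from h import *
go(.634,.2683,.09,-39.4)"
```

```text
clock: 28.5
tcp_pos: [0.6339, 0.2689, 0.0932]
orientation: [[-0.634, -0.001, 0.774], [-0.774, -0.0, -0.634], [0.001, -1.0, -0.0]]
force: [0.0, -0.6, -2.6]
gripper_width: 0.016
t 28.5 tcp [0.6339 0.2689 0.0932] yaw -39.3 tilt [ 0.001 -1.    -0.   ] q [0.35 0.34 1.17 0.   1.63 1.04] w 0.016 F [ 0.  -0.6 -2.6]
twist 0.1  y 0.13 | after twist: x 0.02 z 0.02
```

```bash
python3 -m crank '[[-1,0,0.06,0,0],[-1,0,0.06,0,0],[-1,0,0.06,0,0],[-1,0,0,0,0]]'
python3 -c "
from h import *
go(.634,.2683,.09,-39.4)"
```

```text
clock: 28.9
tcp_pos: [0.6342, 0.269, 0.09]
orientation: [[-0.634, 0.001, 0.774], [-0.774, 0.0, -0.634], [-0.001, -1.0, 0.0]]
force: [-0.5, -0.2, 1.5]
gripper_width: 0.0158
t 28.9 tcp [0.6342 0.269  0.09  ] yaw -39.3 tilt [-0.001 -1.     0.   ] q [0.35 0.34 1.18 0.   1.62 1.04] w 0.0158 F [-0.5 -0.2  1.5]
twist 0.1  y -0.00 | after twist: x 0.03 z 0.01
```

```bash
python3 -m crank '[[-1,0,0,0.02,5],[-1,0,0,0.02,6],[-1,0,0,0.02,6],[-1,0,0,0.02,6],[-1,0,0,0.02,6],[-1,0,0,0.02,6],[-1,0,0,0.02,6],[-1,0,0,0.02,5]]'
python3 -m crank '[[-1,0,0,0,0],[-1,0,0,0,0]]'
python3 - <<'E'
from h import *
go(.634,.2683,.09,-85.4)
print(ctrl.observe()["moment"])
E
```

```text
clock: 29.7
tcp_pos: [0.6368, 0.2656, 0.09]
orientation: [[-0.997, 0.002, 0.077], [-0.077, 0.0, -0.997], [-0.002, -1.0, -0.0]]
force: [1.2, -0.1, 0.9]
gripper_width: 0.0159
clock: 29.9
tcp_pos: [0.6364, 0.2656, 0.0899]
orientation: [[-0.996, 0.001, 0.084], [-0.084, 0.0, -0.996], [-0.001, -1.0, -0.0]]
force: [0.7, 0.5, 2.5]
gripper_width: 0.0159
t 29.9 tcp [0.6364 0.2656 0.0899] yaw -85.2 tilt [-0.001 -1.    -0.   ] q [ 0.35  0.34  1.18 -0.    1.62  1.83] w 0.0159 F [0.7 0.5 2.5]
twist 0.2  y -0.00 | after twist: x 0.09 z -0.12
[-0.20807412 -0.15857581  0.01360455]
```

```bash
python3 -m crank '[[0,0,0,0,0],[0,0,0,0,0],[0,0,0,0,0],[0,0,-0.5,0,0],[0,0,-1,0,0],[0,0,-1,0,0],[0,0,-1,0,0],[0,0,-1,0,-4.5]]'
python3 -m crank '[[0,0,-0.8,0,-8],[0,0,0,0,-8],[0,0,0,0,-8],[0,0,0,0,-8],[0,0,0,0,-8],[0,0,0,0,-8],[0,0,0,0,0]]'
python3 - <<'E'
from h import *
go(.6,.14,.22,0)
d=ctrl.get_image("wrist"); save(d,"w9")
E
```

```text
clock: 30.7
tcp_pos: [0.6359, 0.2656, 0.2039]
orientation: [[-0.987, 0.001, 0.161], [-0.161, 0.0, -0.987], [-0.001, -1.0, -0.0]]
force: [0.6, 0.2, 0.9]
gripper_width: 0.0436
clock: 31.4
tcp_pos: [0.636, 0.2657, 0.2227]
orientation: [[-0.541, 0.001, 0.841], [-0.841, 0.0, -0.541], [-0.001, -1.0, 0.001]]
force: [0.6, 0.2, 0.0]
gripper_width: 0.0441
t 31.4 tcp [0.636  0.2657 0.2227] yaw -32.7 tilt [-0.001 -1.     0.001] q [0.35 0.34 0.94 0.   1.85 0.92] w 0.0441 F [0.6 0.2 0. ]
twist -32.7  y 0.11 | after twist: x 5.03 z -1.44
```

View pics/w9.png

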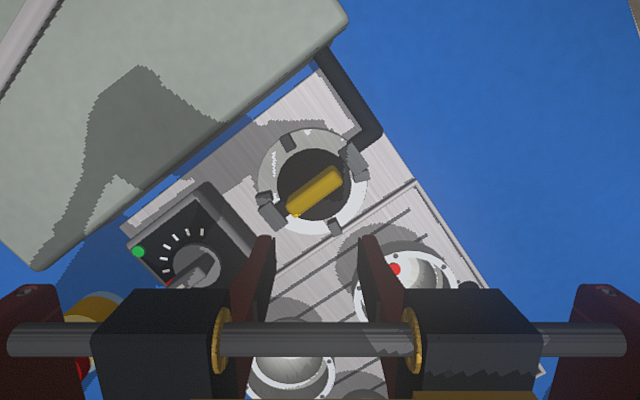

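```bash
python3 -m crank '[[0,0,0,0,-8.2],[0,0,0,0,-8.2],[0,0,0,0,-8.2],[0,0,0,0,-8.1],[0,1,0,-0.4,0],[0,1,0,-0.3,0],[0,1,0,-0.3,0],[0,1,0,-0.3,0]]'
python3 -m crank '[[0,1,0,-0.2,0],[0,0.8,0,0,0],[0,0,0,0,0],[0,0,0,0,0]]'
python3 - <<'E'
from h import *
go(.59,.109,.22,0)
d=ctrl.get_image("wrist"); save(d,"w10"); np.save("d.npy",d,allow_pickle=True)
for m in ctrl.masks_of("cover1","wrist"): print(m["score"],m["location"])
t=ctrl.get_image("top"); save(t,"t10",(210,130,500,290),2.7)
E
```

```text
clock: 32.25
tcp_pos: [0.6029, 0.1648, 0.2222]
orientation: [[-0.006, 0.001, 1.0], [-1.0, 0.0, -0.006], [-0.0, -1.0, 0.001]]
force: [-0.1, 0.3, 0.0]
gripper_width: 0.0444
clock: 32.65
tcp_pos: [0.5983, 0.1208, 0.2221]
orientation: [[-0.005, 0.001, 1.0], [-1.0, 0.001, -0.005], [-0.001, -1.0, 0.001]]
force: [0.2, 0.6, 0.5]
gripper_width: 0.0437
t 32.65 tcp [0.5983 0.1208 0.2221] yaw -0.3 tilt [-0.001 -1.     0.001] q [0.14 0.12 1.2  0.   1.82 0.15] w 0.0437 F [0.2 0.6 0.5]
twist -0.3  y 0.08 | after twist: x 0.47 z -0.33
0.79 [378.0, 90.0]
0.77 [208.4, 201.7]
0.69 [358.1, 265.2]
```

View pics/w10.png

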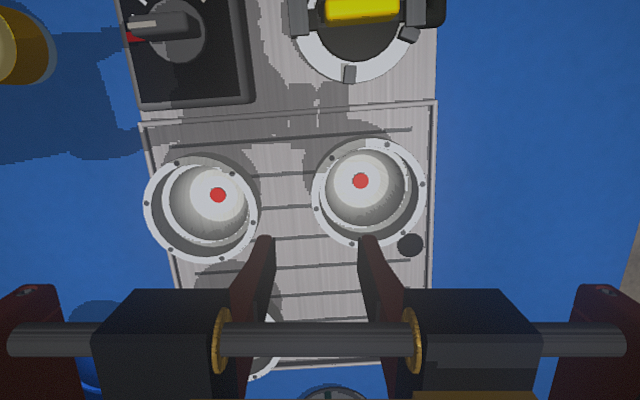

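View pics/t10.png

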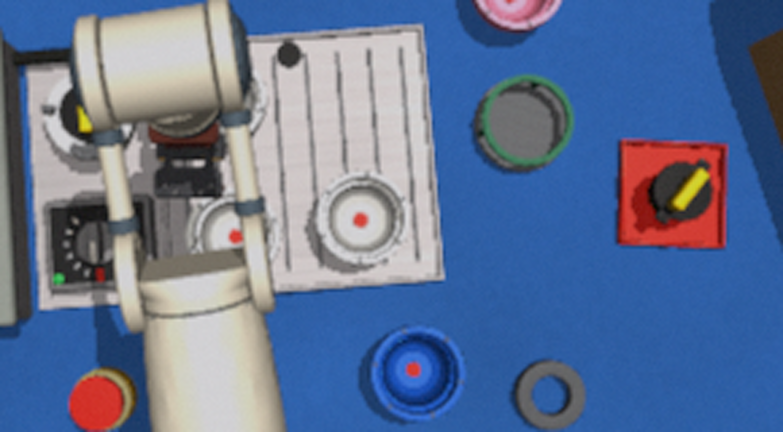

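```bash
cat >> h.py <<'E'
def overlay(d,C,rs,name,box,f=3):
    im=cv2.resize(d["img"][box[1]:box[3],box[0]:box[2],::-1],None,fx=f,fy=f)
    for r,z in rs:
        for a in np.linspace(0,6.28,150):
            u=proj(d,[C[0]+r*np.cos(a),C[1]+r*np.sin(a),z]); cv2.circle(im,(int((u[0]-box[0]+.5)*f),int((u[1]-box[1]+.5)*f)),1,(255,0,255),-1)
    cv2.imwrite("pics/"+name+".png",im)
def fitring(d,C,z,r0=.0475,r1=.0565,rng=.012,white=True):
    """grid search centre maximising mean brightness in ring r0..r1 minus just outside/inside"""
    g=d["img"].astype(float); g=g.min(2) if white is True else white(d["img"].astype(float))
    g=cv2.GaussianBlur(g,(0,0),.7)
    A=np.linspace(0,2*np.pi,180,endpoint=False)
    T=np.linalg.inv(d["world_from_camera"]);K=d["mtx"]
    def samp(c,r):
        P=np.stack([c[0]+r*np.cos(A),c[1]+r*np.sin(A),np.full_like(A,z)],1)@T[:3,:3].T+T[:3,3]
        p=P@K.T; p=p[:,:2]/p[:,2:]
        return cv2.remap(g.astype(np.float32),p[:,0].astype(np.float32)[None],p[:,1].astype(np.float32)[None],1)[0]
    def sc(c): return np.median(samp(c,(r0+.0015)))+np.median(samp(c,(r1-.0015)))+samp(c,(r0+r1)/2).mean()+samp(c,(r0+.001)).mean()+samp(c,(r1-.001)).mean()-samp(c,r1+.002).mean()-samp(c,r0-.002).mean()
    best=None
    for st in (.002,.0005):
        c0=C if best is None else best[1]; n=int(rng/st) if best is None else 6
        for i in range(-n,n+1):
            for j in range(-n,n+1):
                c=(c0[0]+i*st,c0[1]+j*st); s=sc(c)
                if best is None or s>best[0]: best=(s,c)
    return best
E
python3 - <<'E'
from h import *
d=np.load("d.npy",allow_pickle=True).item()
a=onz(d,(369,194),.078);b=onz(d,(200.5,210),.078);print(a,b)
fa=fitring(d,a,.078);fb=fitring(d,b,.078);print(fa,fb)
overlay(d,fa[1],[(.056,.078),(.048,.078)],"o1",(290,120,450,270))
overlay(d,fb[1],[(.056,.078),(.048,.078)],"o2",(120,120,280,270))
import cv2
cv2.imwrite("pics/o12.png",np.hstack([cv2.imread("pics/o1.png"),cv2.imread("pics/o2.png")])[:,:,:][:, :960][::1] if 0 else cv2.resize(np.hstack([cv2.imread("pics/o1.png"),cv2.imread("pics/o2.png")]),(800,375)))
E
```

```text
[0.64944218 0.11029533 0.078     ] [0.48584047 0.09484306 0.078     ]
(np.float32(600.26135), (np.float64(0.6494421829584821), np.float64(0.1072953256710801))) (np.float32(611.84705), (np.float64(0.4848404744879216), np.float64(0.09134306429019265)))
```

View pics/o12.png

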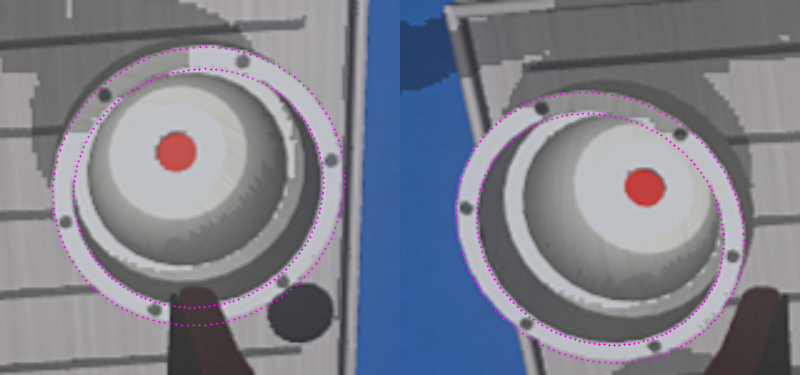

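```bash
python3 -m crank '[[-0.3,0.6,0.8,-0.05,-0.3],[-0.3,0,1,0,0],[-0.3,0,1,0,0],[-0.3,0,1,0,0],[-0.3,0,1,0,0],[-0.3,0,0.8,0,0],[-0.3,0,0,0,0]]'
python3 -c "
from h import *
go(.597,.106,.056,0)"
```

```text
clock: 33.5
tcp_pos: [0.5949, 0.1064, 0.0776]
orientation: [[0.004, -0.007, 1.0], [-1.0, -0.001, 0.004], [0.001, -1.0, -0.007]]
force: [-0.4, -0.1, 0.1]
gripper_width: 0.0303
t 33.5 tcp [0.5949 0.1064 0.0776] yaw 0.2 tilt [ 0.001 -1.    -0.007] q [0.12 0.13 1.45 0.   1.57 0.12] w 0.0303 F [-0.4 -0.1  0.1]
twist 0.2  y 0.86 | after twist: x 0.02 z 0.08
```

```bash
python3 -m crank '[[-0.3,0,0.4,0.05,0],[-0.3,0,0.4,0,0],[-0.3,0,0,0,0],[-1,0,0,0,0],[-1,0,0,0,0],[-1,0,0,0,0],[-1,0,0,0,0]]' 20
python3 -c "
from h import *
go(.597,.106,.056,0)"
```

```text
clock: 34.2
tcp_pos: [0.5984, 0.1057, 0.0624]
orientation: [[0.003, 0.001, 1.0], [-1.0, 0.0, 0.003], [-0.0, -1.0, 0.001]]
force: [-1.4, -0.5, 2.6]
gripper_width: 0.0083
t 34.2 tcp [0.5984 0.1057 0.0624] yaw 0.2 tilt [-0.    -1.     0.001] q [ 0.12  0.14  1.46 -0.    1.54  0.12] w 0.0083 F [-1.4 -0.5  2.6]
twist 0.2  y 0.25 | after twist: x -0.01 z -0.06
```

```bash
python3 -m crank '[[-0.4,0,0,0,0],[-0.4,0,0,0,0],[-0.4,0,0.15,0,0],[-0.4,0,0.15,0,0],[-0.4,0,0,0,0],[-0.4,0,0,0,0]]'
python3 -c "
from h import *
go(.597,.106,.056,0)"
```

```text
clock: 34.8
tcp_pos: [0.598, 0.1057, 0.0537]
orientation: [[0.003, -0.001, 1.0], [-1.0, -0.0, 0.003], [0.0, -1.0, -0.001]]
force: [0.5, -0.3, 0.6]
gripper_width: 0.0261
t 34.8 tcp [0.598  0.1057 0.0537] yaw 0.2 tilt [ 0.    -1.    -0.001] q [0.12 0.14 1.47 0.   1.52 0.12] w 0.0261 F [ 0.5 -0.3  0.6]
twist 0.2  y -0.09 | after twist: x -0.01 z -0.04
```

```bash
python3 -m crank '[[-0.4,0,-0.06,0,0],[-1,0,0,0,0],[-1,0,0,0,0],[-1,0,0,0,0],[-1,0,0,0,0],[-1,0,0,0,0],[-1,0,0,0,0],[-1,0,0,0,0]]' 50
python3 -c "
from h import *
go(.597,.106,.056,0)"
python3 -m crank '[[-1,0,-0.2,0,0],[-1,0,-0.4,0,0],[-1,0,-0.5,0,0],[-1,0,0,0,0],[-1,0,0,0,0]]'
python3 - <<'E'
from h import *
go(.597,.106,.056,0)
d=ctrl.get_image("scene"); save(d,"s11",(230,120,470,300),3.3)
d=ctrl.get_image("wrist"); save(d,"w11")
E
```

```text
clock: 35.6
tcp_pos: [0.5983, 0.1058, 0.0558]
orientation: [[0.003, 0.0, 1.0], [-1.0, 0.0, 0.003], [-0.0, -1.0, 0.0]]
force: [0.6, 0.3, 2.0]
gripper_width: 0.0081
t 35.6 tcp [0.5983 0.1058 0.0558] yaw 0.2 tilt [-0. -1.  0.] q [0.12 0.14 1.47 0.   1.53 0.12] w 0.0081 F [0.6 0.3 2. ]
twist 0.2  y -0.01 | after twist: x -0.01 z -0.05
clock: 36.1
tcp_pos: [0.5986, 0.1057, 0.0841]
orientation: [[0.003, 0.001, 1.0], [-1.0, 0.0, 0.003], [-0.0, -1.0, 0.001]]
force: [-0.3, 0.4, -2.8]
gripper_width: 0.0078
t 36.1 tcp [0.5986 0.1057 0.0841] yaw 0.2 tilt [-0.    -1.     0.001] q [ 0.12  0.13  1.44 -0.    1.58  0.12] w 0.0078 F [-0.3  0.4 -2.8]
twist 0.2  y 1.12 | after twist: x -0.01 z -0.06
```

View pics/s11.png

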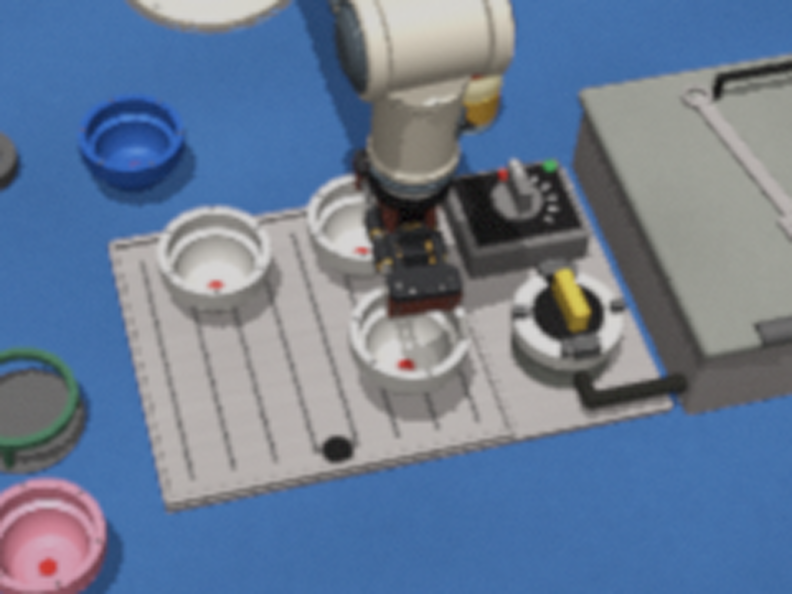

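View pics/w11.png

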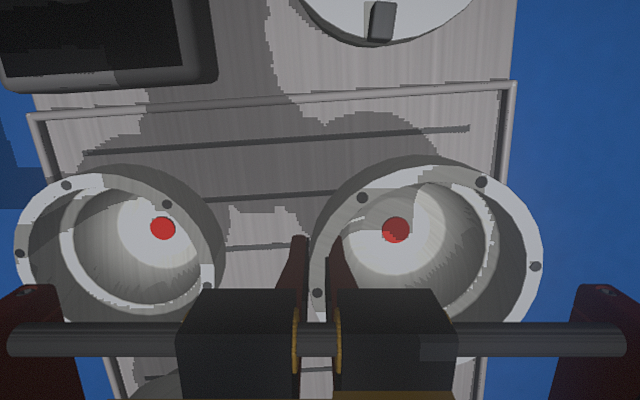

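```bash
python3 -m crank '[[-1,0,-0.7,0,0.2],[-1,0,-0.9,0,0],[-1,0,-0.9,0,0],[-1,0,-0.7,0,0],[-1,0.5,0,0,0],[-1,0.9,0,-0.1,0],[-1,0.9,0,-0.1,0],[-1,0.9,0,-0.1,0]]'
python3 -m crank '[[-1,0.9,0,-0.1,0],[-1,0.9,0,-0.1,0],[-1,0.9,0,-0.1,0],[-1,0.9,0,-0.1,0],[-1,0.9,0,-0.1,0],[-1,0.9,0,-0.1,0],[-1,0.9,0,-0.1,0],[-1,0.9,0,-0.1,0]]'
python3 -m crank '[[-1,0.9,0,-0.1,0],[-1,0.9,0,-0.1,0],[-1,0.9,0,0,0],[-1,0.9,0,0,0],[-1,0.9,0,0,0],[-1,0.9,0,0,0],[-1,0.9,0,0,0],[-1,0.9,0,0,0]]'
python3 -m crank '[[-1,0.8,0,0,0],[-1,0.5,0,0,0],[-1,0,0,0,0],[-1,0,0,0,0],[-1,0,0,0,0]]'
python3 - <<'E'
from h import *
go(.569,-.36,.16,0)
d=ctrl.get_image("wrist"); save(d,"w12"); np.save("d.npy",d,allow_pickle=True)
E
```

```text
clock: 37.0
tcp_pos: [0.5898, 0.0241, 0.161]
orientation: [[-0.0, -0.003, 1.0], [-1.0, -0.0, -0.0], [0.0, -1.0, -0.003]]
force: [0.5, 1.1, -2.4]
gripper_width: 0.0081
clock: 37.8
tcp_pos: [0.5695, -0.1559, 0.161]
orientation: [[-0.001, -0.003, 1.0], [-1.0, 0.0, -0.001], [-0.0, -1.0, -0.003]]
force: [0.8, 0.3, -2.5]
gripper_width: 0.0081
clock: 38.6
tcp_pos: [0.5643, -0.3358, 0.1608]
orientation: [[-0.001, -0.003, 1.0], [-1.0, 0.001, -0.001], [-0.001, -1.0, -0.003]]
force: [0.3, 0.3, -2.7]
gripper_width: 0.0079
clock: 39.1
tcp_pos: [0.5657, -0.3659, 0.163]
orientation: [[0.001, -0.0, 1.0], [-1.0, 0.001, 0.001], [-0.001, -1.0, -0.0]]
force: [0.3, 0.5, -1.8]
gripper_width: 0.008
t 39.1 tcp [ 0.5657 -0.3659  0.163 ] yaw 0.0 tilt [-0.001 -1.    -0.   ] q [-0.62  0.29  1.11  0.    1.74 -0.63] w 0.008 F [ 0.3  0.5 -1.8]
twist 0.0  y 0.12 | after twist: x -0.24 z 0.13
```

View pics/w12.png

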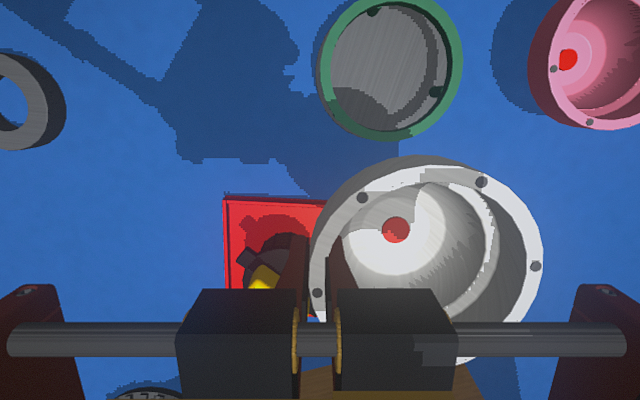

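```bash
python3 - <<'E'
from h import *
d=np.load("d.npy",allow_pickle=True).item()
o=ctrl.observe();p=o["tcp_pos"]
gr=lambda im: (im[:,:,1]-im[:,:,0]-np.maximum(0,im[:,:,2]-im[:,:,1])*3).clip(0,60)
c0=onz(d,(390,68),.046)
cr=fitring(d,c0,.046,white=gr);print("cradle",c0,cr)
zr=p[2]+.0222
h=fitring(d,(p[0]+.052,p[1]),zr);print("held",h,"rel",h[1][0]-p[0],h[1][1]-p[1])
overlay(d,cr[1],[(.056,.046),(.048,.046)],"o1",(300,0,480,150))
overlay(d,h[1],[(.056,zr),(.048,zr)],"o2",(300,140,560,380))
a=cv2.imread("pics/o1.png");b=cv2.imread("pics/o2.png")
cv2.imwrite("pics/o3.png",np.hstack([cv2.resize(a,(396,330)),cv2.resize(b,(357,330))]))
t=(cr[1][0]-(h[1][0]-p[0]),cr[1][1]-(h[1][1]-p[1])); print(t); go(t[0],t[1],.06,0)
E
```

```text
cradle [ 0.62378327 -0.26500815  0.046     ] (np.float32(218.00995), (np.float64(0.6242832727471929), np.float64(-0.26650814559788316)))
held (np.float32(526.40674), (np.float64(0.6172714540954904), np.float64(-0.36935171848031))) rel 0.0515000000000001 -0.003500000000000003
(np.float64(0.5727832727471928), np.float64(-0.26300814559788316))
t 39.15 tcp [ 0.5658 -0.3659  0.1632] yaw 0.0 tilt [-0. -1.  0.] q [-0.62  0.29  1.11  0.    1.74 -0.63] w 0.0075 F [-0.4 -0.  -1.9]
twist 0.0  y 4.13 | after twist: x -4.11 z 0.28
```

View pics/o3.png

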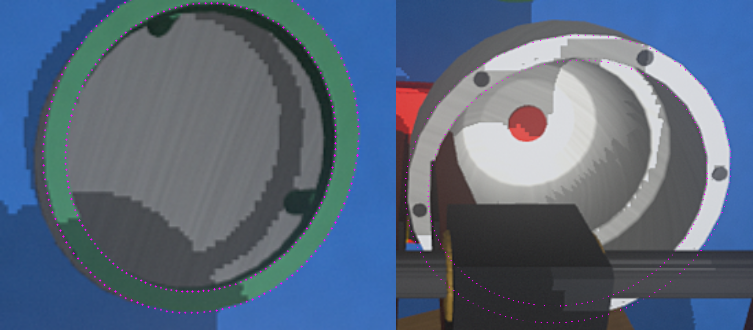

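```bash
python3 - <<'E'
from h import *
d=np.load("d.npy",allow_pickle=True).item()
p=ctrl.observe()["tcp_pos"]; zr=p[2]+.0222
for i,ry in enumerate((-.0035,.001)):
    overlay(d,(p[0]+.0515,p[1]+ry),[(.056,zr),(.048,zr)],f"q{i}",(300,140,560,380),2)
cv2.imwrite("pics/o4.png",np.hstack([cv2.imread("pics/q0.png"),cv2.imread("pics/q1.png")])[:,:][:480,:1040] if 0 else cv2.resize(np.hstack([cv2.imread("pics/q0.png"),cv2.imread("pics/q1.png")]),(800,369)))
E
```

```text
(no output)
```

View pics/o4.png

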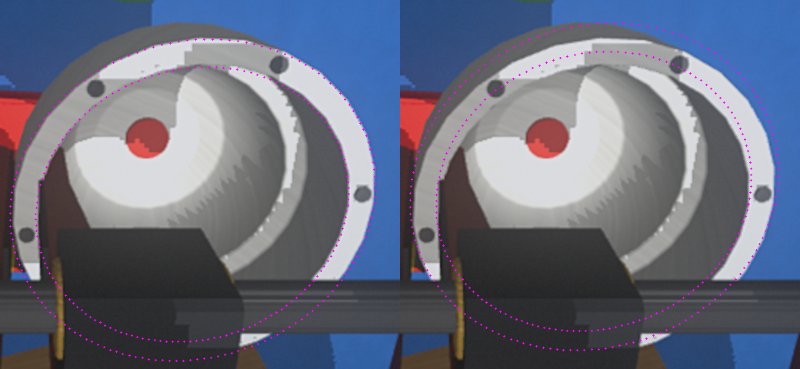

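```bash
python3 -m crank '[[-1,-0.5,0,0.1,0],[-1,-0.8,0,0.1,0],[-1,-0.9,0,0.08,0],[-1,-0.9,0,0,0],[-1,-0.6,0,0,0],[-1,-0.4,0,0,0],[-1,0,0,0,0],[-1,0,0,0,0]]'
python3 -m crank '[[-1,0,0.7,0,0],[-1,0,0.9,0,0],[-1,0,0.9,0,0],[-1,0,0.6,0,0],[-1,0,0.2,0,0],[-1,0,0,0,0],[-1,0,0,0,0]]'
python3 -c "
from h import *
go(.5728,-.264,.0498,0)"
```

```text
clock: 39.95
tcp_pos: [0.5726, -0.2644, 0.1633]
orientation: [[-0.0, 0.0, 1.0], [-1.0, -0.001, -0.0], [0.001, -1.0, 0.0]]
force: [-0.1, 0.6, -3.3]
gripper_width: 0.0078
clock: 40.65
tcp_pos: [0.5731, -0.2648, 0.0819]
orientation: [[-0.001, 0.002, 1.0], [-1.0, -0.001, -0.001], [0.001, -1.0, 0.002]]
force: [0.4, 0.4, -2.4]
gripper_width: 0.0081
t 40.65 tcp [ 0.5731 -0.2648  0.0819] yaw -0.0 tilt [ 0.001 -1.     0.002] q [-0.49  0.19  1.37 -0.    1.58 -0.49] w 0.0081 F [ 0.4  0.4 -2.4]
twist -0.0  y 1.28 | after twist: x -0.03 z -0.01
```

```bash
python3 -m crank '[[-1,0,0.2,0,0],[-1,0,0.25,0,0],[-1,0,0.25,0,0],[-1,0,0.2,0,0],[-1,0,0,0,0]]'
python3 -m crank '[[-1,0,0.15,0,0],[-1,0,0.1,0,0],[-1,0,0,0,0]]'
python3 - <<'E'
from h import *
go(.5728,-.264,.0498,0)
d=ctrl.get_image("scene"); save(d,"s13",(160,170,320,310),4)
E
```

```text
clock: 41.15
tcp_pos: [0.5719, -0.264, 0.0566]
orientation: [[-0.0, -0.002, 1.0], [-1.0, 0.001, -0.0], [-0.001, -1.0, -0.002]]
force: [0.0, -0.7, -1.9]
gripper_width: 0.0075
clock: 41.45
tcp_pos: [0.5724, -0.2642, 0.0514]
orientation: [[-0.0, -0.001, 1.0], [-1.0, 0.0, -0.0], [-0.0, -1.0, -0.001]]
force: [0.4, -0.4, -2.3]
gripper_width: 0.0079
t 41.45 tcp [ 0.5724 -0.2642  0.0514] yaw -0.0 tilt [-0.    -1.    -0.001] q [-0.49  0.21  1.41  0.    1.53 -0.49] w 0.0079 F [ 0.4 -0.4 -2.3]
twist -0.0  y 0.06 | after twist: x -0.01 z 0.02
```

View pics/s13.png

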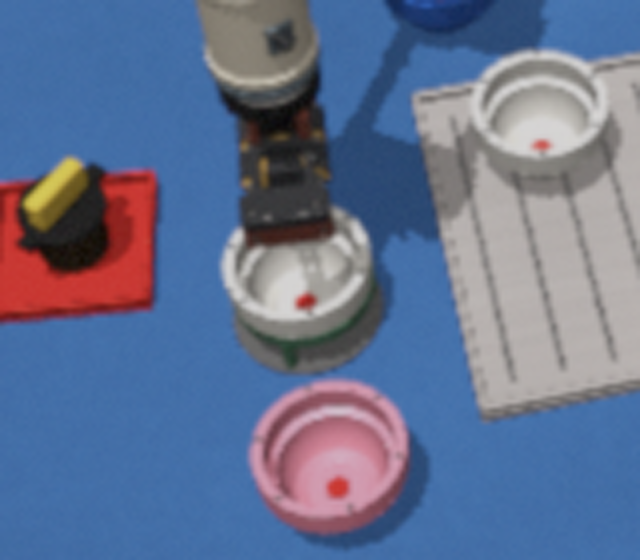

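```bash
python3 -m crank '[[-1,0,0.06,0,0],[-1,0,0.05,0,0],[-1,0,0,0,0]]'
python3 -c "
from h import *
go(.5728,-.264,.0498,0)"
```

```text
clock: 41.8
tcp_pos: [0.5728, -0.2644, 0.0499]
orientation: [[-0.0, 0.001, 1.0], [-1.0, -0.0, -0.0], [0.0, -1.0, 0.001]]
force: [-1.7, 0.8, 1.3]
gripper_width: 0.0078
t 41.8 tcp [ 0.5728 -0.2644  0.0499] yaw -0.0 tilt [ 0.    -1.     0.001] q [-0.49  0.21  1.41 -0.    1.52 -0.49] w 0.0078 F [-1.7  0.8  1.3]
twist -0.0  y 0.01 | after twist: x -0.02 z 0.00
```

```bash
python3 -m crank '[[-0.3,0,0,0,0],[-0.3,0,0,0,0],[-0.3,0,0,0,0],[-0.3,0,-0.4,0,0],[-0.3,0,-1,0,0],[-0.3,0,-1,0,0],[-0.3,0,-1,0,0],[-0.3,0,-1,0,0]]'
python3 -m crank '[[-0.3,-0.6,-1,-0.5,0],[-0.3,-1,-1,-0.6,0],[-0.3,-1,0,-0.6,0],[-0.3,-1,0,-0.6,0],[-0.3,-1,0,-0.6,0],[-0.3,-1,0,-0.6,0],[-0.3,-1,0,-0.6,0],[-0.3,-1,0,-0.6,0]]'
python3 -m crank '[[-0.3,-0.5,0,-0.3,0],[-0.3,0,0,0,0],[-0.3,0,0,0,0]]'
python3 - <<'E'
from h import *
go(.448,-.06,.22,0)
d=ctrl.get_image("wrist"); save(d,"w14"); np.save("d.npy",d,allow_pickle=True)
for m in ctrl.masks_of("cover1","wrist"): print(m["score"],m["location"])
t=ctrl.get_image("top"); save(t,"t14",(210,110,500,290),2.7)
E
```

```text
clock: 42.6
tcp_pos: [0.5727, -0.2643, 0.1611]
orientation: [[-0.0, 0.001, 1.0], [-1.0, -0.0, -0.0], [0.0, -1.0, 0.001]]
force: [-0.1, -0.3, -0.6]
gripper_width: 0.0309
clock: 43.4
tcp_pos: [0.4545, -0.0734, 0.2102]
orientation: [[-0.0, 0.001, 1.0], [-1.0, -0.0, -0.0], [0.0, -1.0, 0.001]]
force: [0.6, 0.3, 0.4]
gripper_width: 0.0303
clock: 43.7
tcp_pos: [0.4481, -0.0623, 0.2096]
orientation: [[-0.0, 0.001, 1.0], [-1.0, -0.001, -0.0], [0.001, -1.0, 0.001]]
force: [0.1, 0.7, -0.5]
gripper_width: 0.031
t 43.7 tcp [ 0.4481 -0.0623  0.2096] yaw -0.0 tilt [ 0.001 -1.     0.001] q [-0.21 -0.31  1.63 -0.    1.82 -0.21] w 0.031 F [ 0.1  0.7 -0.5]
twist -0.0  y -0.42 | after twist: x -0.09 z -0.00
0.9 [29.0, 360.4]
0.85 [309.0, 565.0]
0.67 [178.8, 375.8]
0.66 [236.1, 192.4]
0.6 [368.5, 508.7]
```

View pics/w14.png

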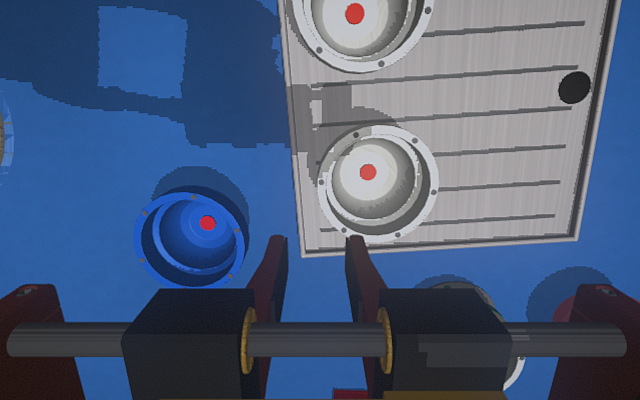

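View pics/t14.png

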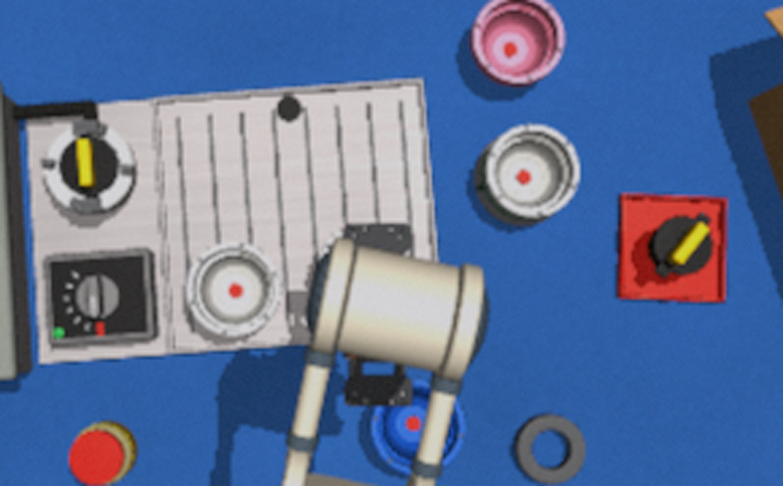

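```bash
python3 - <<'E'
from h import *
d=np.load("d.npy",allow_pickle=True).item()
c0=onz(d,(379,183),.078); f=fitring(d,c0,.078); print(c0,f)
overlay(d,f[1],[(.056,.078),(.048,.078)],"o5",(290,100,460,260))
go(f[1][0]-.052,f[1][1]-.0015,.056,0)
E
```

```text
[ 0.50586361 -0.05846502  0.078     ] (np.float32(634.7631), (np.float64(0.5048636134134444), np.float64(-0.062465023208903764)))
t 43.85 tcp [ 0.448  -0.0626  0.2089] yaw -0.1 tilt [ 0. -1. -0.] q [-0.21 -0.31  1.63 -0.    1.82 -0.21] w 0.0307 F [-0.2 -0.3 -0.3]
twist -0.1  y 6.12 | after twist: x 0.05 z 0.19
```

View pics/o5.png

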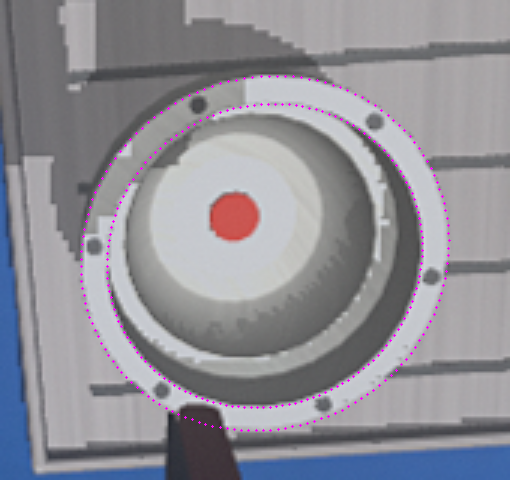

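```bash
python3 -m crank '[[-0.3,0.05,0.8,0.2,0],[-0.3,0,1,0,0],[-0.3,0,1,0,0],[-0.3,0,1,0,0],[-0.3,0,1,0,0],[-0.3,0,0.5,0,0],[-0.3,0,0,0,0],[-0.3,0,0,0,0]]'
python3 -c "
from h import *
go(.453,-.0635,.056,0)"
```

```text
clock: 44.65
tcp_pos: [0.4531, -0.0634, 0.0774]
orientation: [[-0.001, 0.001, 1.0], [-1.0, -0.0, -0.001], [0.0, -1.0, 0.001]]
force: [-0.0, -0.0, 0.4]
gripper_width: 0.0307
t 44.65 tcp [ 0.4531 -0.0634  0.0774] yaw -0.0 tilt [ 0.    -1.     0.001] q [-0.21 -0.28  1.84  0.    1.59 -0.21] w 0.0307 F [-0.  -0.   0.4]
twist -0.0  y 0.86 | after twist: x 0.01 z -0.00
```

```bash
python3 -m crank '[[-0.3,0,0.4,0,0],[-0.3,0,0.35,0,0],[-0.3,0,0.1,0,0],[-0.3,0,0,0,0],[-0.3,0,0,0,0]]'
python3 -c "
from h import *
go(.453,-.0635,.056,0)"
```

```text
clock: 45.15
tcp_pos: [0.4527, -0.063, 0.0555]
orientation: [[-0.0, 0.0, 1.0], [-1.0, 0.0, -0.0], [-0.0, -1.0, 0.0]]
force: [-0.5, 1.1, 0.5]
gripper_width: 0.0303
t 45.15 tcp [ 0.4527 -0.063   0.0555] yaw -0.0 tilt [-0. -1.  0.] q [-0.21 -0.27  1.87  0.    1.54 -0.21] w 0.0303 F [-0.5  1.1  0.5]
twist -0.0  y -0.02 | after twist: x 0.02 z 0.01
```

```bash
python3 -m crank '[[-1,0,0,0,0],[-1,0,0,0,0],[-1,0,0,0,0],[-1,0,0,0,0],[-1,0,0,0,0],[-1,0,0,0,0],[-1,0,-0.3,0,0],[-1,0,-0.6,0,0]]' 50
python3 -m crank '[[-1,0,-0.9,0,0],[-1,0,-0.9,0,0],[-1,0,-0.9,0,0],[-1,0,-0.7,0,0],[-1,0,-0.4,0,0],[-1,0.4,0,0.2,0],[-1,0.8,0,0.3,0],[-1,0.9,0,0.4,0]]'
python3 -m crank '[[-1,0.9,0,0.4,0],[-1,0.9,0,0.4,0],[-1,0.9,0,0.4,0],[-1,0.9,0,0.4,0],[-1,0.9,0,0.4,0],[-1,0.9,0,0.4,0],[-1,0.9,0,0.4,0],[-1,0.9,0,0.4,0]]'
python3 -m crank '[[-1,0.9,0,0.4,0],[-1,0.9,0,0.3,0],[-1,0.6,0,0,0],[-1,0.3,0,0,0],[-1,0,0,0,0],[-1,0,0,0,0],[-1,0,0,0,0]]'
python3 - <<'E'
from h import *
go(.573,-.36,.17,0)
d=ctrl.get_image("wrist"); save(d,"w15"); np.save("d.npy",d,allow_pickle=True)
E
```

```text
clock: 45.95
tcp_pos: [0.4513, -0.0626, 0.0767]
orientation: [[-0.0, -0.004, 1.0], [-1.0, 0.001, -0.0], [-0.001, -1.0, -0.004]]
force: [0.1, 0.4, -3.2]
gripper_width: 0.0072
clock: 46.75
tcp_pos: [0.4751, -0.1163, 0.1719]
orientation: [[0.001, -0.001, 1.0], [-1.0, 0.0, 0.001], [-0.0, -1.0, -0.001]]
force: [0.0, -0.2, -2.9]
gripper_width: 0.0072
clock: 47.55
tcp_pos: [0.5549, -0.2972, 0.1708]
orientation: [[-0.001, -0.003, 1.0], [-1.0, 0.001, -0.001], [-0.001, -1.0, -0.003]]
force: [-0.1, 0.4, -3.1]
gripper_width: 0.0074
clock: 48.25
tcp_pos: [0.5726, -0.3622, 0.1733]
orientation: [[0.001, 0.0, 1.0], [-1.0, 0.0, 0.001], [-0.0, -1.0, 0.0]]
force: [-0.3, 0.3, -4.1]
gripper_width: 0.0069
t 48.25 tcp [ 0.5726 -0.3622  0.1733] yaw 0.0 tilt [-0. -1.  0.] q [-0.61  0.3   1.08  0.    1.76 -0.61] w 0.0069 F [-0.3  0.3 -4.1]
twist 0.0  y 0.13 | after twist: x -0.09 z 0.02
```

View pics/w15.png

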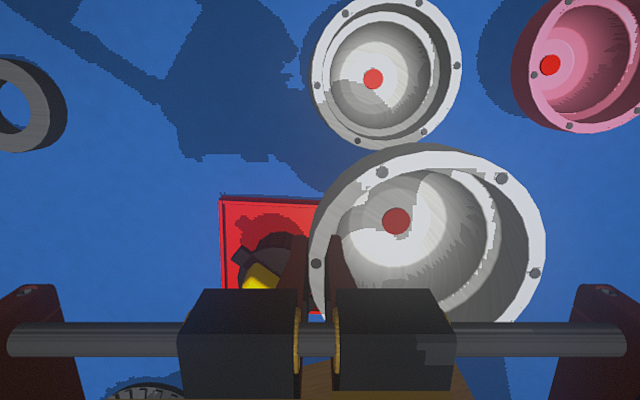

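```bash
python3 - <<'E'
from h import *
d=np.load("d.npy",allow_pickle=True).item()
p=ctrl.observe()["tcp_pos"]
c0=onz(d,(387,73),.072); cr=fitring(d,c0,.072); print("stack",c0,cr)
for dz in (.0165,.0225,.0285):
    h=fitring(d,(p[0]+.052,p[1]),p[2]+dz); print(dz,h,h[1][0]-p[0],h[1][1]-p[1])
zr=p[2]+.0225
h=fitring(d,(p[0]+.052,p[1]),zr)
overlay(d,cr[1],[(.056,.072),(.048,.072)],"o1",(300,0,480,160))
overlay(d,h[1],[(.056,zr),(.048,zr)],"o2",(290,130,560,370))
a=cv2.imread("pics/o1.png");b=cv2.imread("pics/o2.png")
cv2.imwrite("pics/o6.png",np.hstack([cv2.resize(a,(405,360)),cv2.resize(b,(395,360))]))
t=(cr[1][0]-(h[1][0]-p[0]),cr[1][1]-(h[1][1]-p[1])); print(t); go(t[0],t[1],.0755,0)
E
```

```text
stack [ 0.62555455 -0.2659024   0.072     ] (np.float32(646.3346), (np.float64(0.6250545529992164), np.float64(-0.26740240074485805)))
0.0165 (np.float32(495.84863), (np.float64(0.6281776328466532), np.float64(-0.3606865636834602))) 0.055500000000000105 0.0015000000000000013
0.0225 (np.float32(515.59216), (np.float64(0.6241776328466532), np.float64(-0.3591865636834602))) 0.0515000000000001 0.0030000000000000027
0.0285 (np.float32(397.9548), (np.float64(0.6191776328466532), np.float64(-0.3566865636834602))) 0.0465000000000001 0.005500000000000005
(np.float64(0.5735545529992163), np.float64(-0.27040240074485805))
t 48.3 tcp [ 0.5727 -0.3622  0.1734] yaw 0.0 tilt [ 0.    -1.     0.001] q [-0.61  0.3   1.08  0.    1.76 -0.61] w 0.0072 F [-0.1  0.2 -2.3]
twist 0.0  y 3.92 | after twist: x -3.67 z 0.04
```

View pics/o6.png

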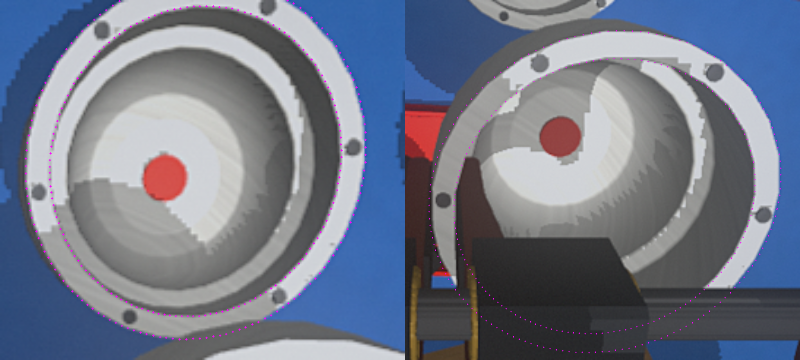

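```bash
python3 -m crank '[[-1,-0.5,0,0.02,0],[-1,-0.8,0,0.02,0],[-1,-0.8,0,0,0],[-1,-0.8,0,0,0],[-1,-0.5,0,0,0],[-1,-0.27,0,0,0],[-1,0,0,0,0],[-1,0,0,0,0]]'
python3 -m crank '[[-1,0,0.7,0,0],[-1,0,0.9,0,0],[-1,0,0.8,0,0],[-1,0,0.4,0,0],[-1,0,0,0,0],[-1,0,0,0,0]]'
python3 -c "
from h import *
go(.5735,-.2704,.0755,0)"
```

```text
clock: 49.1
tcp_pos: [0.5736, -0.2716, 0.1729]
orientation: [[-0.0, 0.0, 1.0], [-1.0, -0.001, -0.0], [0.001, -1.0, 0.0]]
force: [0.3, -0.1, -3.4]
gripper_width: 0.0073
clock: 49.7
tcp_pos: [0.5738, -0.2718, 0.1036]
orientation: [[-0.001, 0.001, 1.0], [-1.0, -0.0, -0.001], [0.0, -1.0, 0.001]]
force: [1.1, -0.1, -2.1]
gripper_width: 0.0076
t 49.7 tcp [ 0.5738 -0.2718  0.1036] yaw -0.0 tilt [ 0.    -1.     0.001] q [-0.5   0.19  1.33 -0.    1.62 -0.5 ] w 0.0076 F [ 1.1 -0.1 -2.1]
twist -0.0  y 1.12 | after twist: x -0.06 z -0.01
```

```bash
python3 -m crank '[[-1,-0.06,0.2,0,0],[-1,0,0.25,0,0],[-1,0,0.25,0,0],[-1,0,0.15,0,0],[-1,0,0,0,0],[-1,0,0,0,0]]'
python3 -c "
from h import *
go(.5735,-.2704,.0755,0)"
```

```text
clock: 50.3
tcp_pos: [0.5735, -0.2698, 0.0815]
orientation: [[-0.0, -0.0, 1.0], [-1.0, 0.0, -0.0], [-0.0, -1.0, -0.0]]
force: [-0.2, -0.1, -3.0]
gripper_width: 0.0073
t 50.3 tcp [ 0.5735 -0.2698  0.0815] yaw -0.0 tilt [-0. -1. -0.] q [-0.49  0.2   1.36 -0.    1.58 -0.49] w 0.0073 F [-0.2 -0.1 -3. ]
twist -0.0  y 0.24 | after twist: x 0.03 z -0.00
```

```bash
python3 -m crank '[[-1,0,0.08,0,0],[-1,0,0.08,0,0],[-1,0,0.07,0,0],[-1,0,0,0,0]]'
python3 - <<'E'
from h import *
go(.5735,-.2704,.0755,0)
d=ctrl.get_image("scene"); save(d,"s16",(160,170,320,310),4)
E
```

```text
clock: 50.7
tcp_pos: [0.5736, -0.2698, 0.0759]
orientation: [[-0.0, 0.0, 1.0], [-1.0, -0.0, -0.0], [0.0, -1.0, 0.0]]
force: [-1.0, 0.6, -1.6]
gripper_width: 0.0074
t 50.7 tcp [ 0.5736 -0.2698  0.0759] yaw -0.0 tilt [ 0. -1.  0.] q [-0.49  0.2   1.37  0.    1.57 -0.49] w 0.0074 F [-1.   0.6 -1.6]
twist -0.0  y 0.02 | after twist: x 0.02 z -0.00
```

View pics/s16.png

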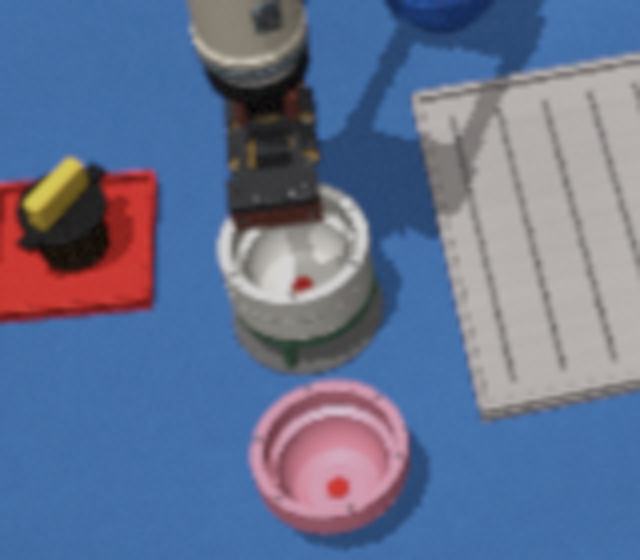

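```bash
python3 -m crank '[[-1,0,0.03,0,0],[-1,0,0,0,0],[-0.3,0,0,0,0],[-0.3,0,0,0,0],[-0.3,0,0,0,0],[-0.3,0,-0.4,0,0],[-0.3,0,-1,0,0],[-0.3,0,-1,0,0]]'
python3 -m crank '[[-0.3,0,-1,0,0],[-0.3,0,-1,0,0],[-0.3,-0.6,-1,-0.3,0],[-0.3,-1,-0.6,-0.4,0],[-0.3,-1,0,-0.4,0],[-0.3,-1,0,-0.4,0],[-0.3,-1,0,-0.4,0],[-0.3,-1,0,-0.4,0]]'
python3 -m crank '[[-0.3,-1,0,-0.4,0],[-0.3,-1,0,-0.4,0],[-0.3,-1,0,-0.4,0],[-0.3,-1,0,-0.4,0],[-0.3,-1,0,-0.4,0],[-0.3,-1,0,-0.4,0],[-0.3,-1,0,-0.4,0],[-0.3,-1,0,-0.4,0]]'
python3 -m crank '[[-0.3,-0.3,0,-0.3,0],[-0.3,0,0,0,0],[-0.3,0,0,0,0]]'
python3 - <<'E'
from h import *
go(.433,.091,.22,0)
d=ctrl.get_image("wrist"); save(d,"w17"); np.save("d.npy",d,allow_pickle=True)
t=ctrl.get_image("top"); save(t,"t17",(210,110,500,290),2.7)
E
```

```text
clock: 51.55
tcp_pos: [0.5734, -0.2697, 0.136]
orientation: [[-0.0, -0.001, 1.0], [-1.0, 0.0, -0.0], [-0.0, -1.0, -0.001]]
force: [0.9, 0.1, 0.1]
gripper_width: 0.0305
clock: 52.35
tcp_pos: [0.5157, -0.1289, 0.2263]
orientation: [[-0.0, 0.001, 1.0], [-1.0, -0.0, -0.0], [0.0, -1.0, 0.001]]
force: [-0.1, -0.1, 0.4]
gripper_width: 0.0308
clock: 53.15
tcp_pos: [0.4357, 0.0712, 0.2263]
orientation: [[-0.0, 0.002, 1.0], [-1.0, 0.0, -0.0], [-0.0, -1.0, 0.002]]
force: [-0.2, 0.2, 0.8]
gripper_width: 0.0305
clock: 53.45
tcp_pos: [0.4289, 0.0772, 0.2256]
orientation: [[-0.0, 0.001, 1.0], [-1.0, -0.0, -0.0], [0.0, -1.0, 0.001]]
force: [-0.2, 0.3, -0.4]
gripper_width: 0.0308
t 53.45 tcp [0.4289 0.0772 0.2256] yaw -0.0 tilt [ 0.    -1.     0.001] q [ 0.1  -0.35  1.63 -0.    1.86  0.1 ] w 0.0308 F [-0.2  0.3 -0.4]
twist -0.0  y 0.22 | after twist: x -0.55 z 0.16
```

View pics/w17.png

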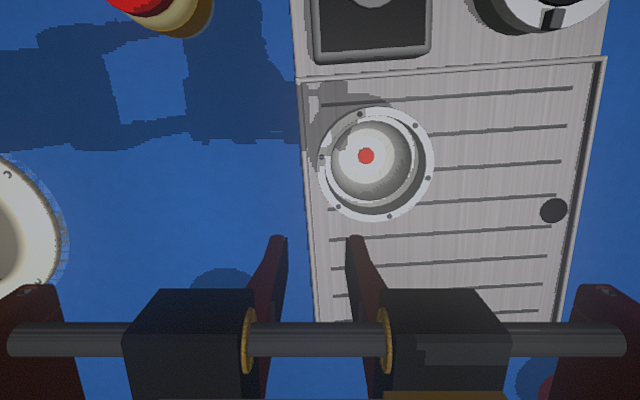

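View pics/t17.png

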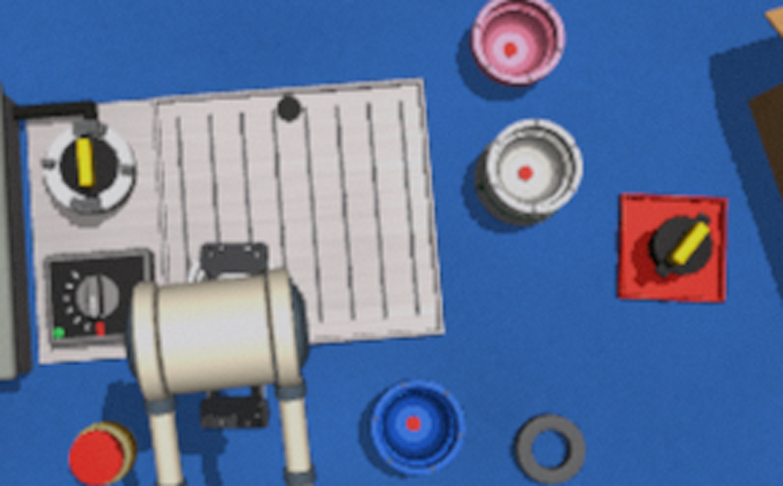

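```bash
python3 - <<'E'
from h import *
d=np.load("d.npy",allow_pickle=True).item()
c0=onz(d,(376,164),.078); f=fitring(d,c0,.078); print(c0,f)
overlay(d,f[1],[(.056,.078),(.048,.078)],"o7",(290,80,460,240))
go(f[1][0]-.052,f[1][1]-.001,.056,0)
E
```

```text
[0.48597438 0.09525253 0.078     ] (np.float32(581.9229), (np.float64(0.48547437647529584), np.float64(0.09175252802641734)))
t 53.55 tcp [0.429  0.0769 0.2252] yaw -0.1 tilt [ 0. -1.  0.] q [ 0.1  -0.35  1.63 -0.    1.86  0.1 ] w 0.031 F [ 0.1 -0.1  0.1]
twist -0.1  y 6.77 | after twist: x -0.56 z 0.18
```

View pics/o7.png

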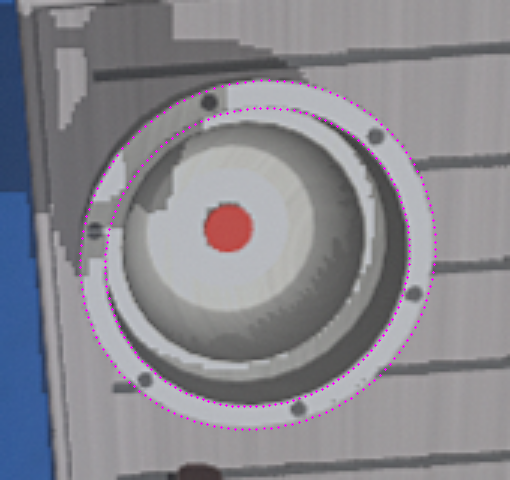

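```bash
python3 -m crank '[[-0.3,-0.3,0.8,0.18,0],[-0.3,-0.26,1,0,0],[-0.3,0,1,0,0],[-0.3,0,1,0,0],[-0.3,0,1,0,0],[-0.3,0,1,0,0],[-0.3,0,0.2,0,0],[-0.3,0,0,0,0]]'
python3 -m crank '[[-0.3,0,0,0,0]]'
python3 -c "
from h import *
go(.4335,.091,.056,0)"
```

```text
clock: 54.35
tcp_pos: [0.4328, 0.091, 0.0744]
orientation: [[-0.001, -0.002, 1.0], [-1.0, -0.0, -0.001], [0.0, -1.0, -0.002]]
force: [0.1, -0.0, -0.4]
gripper_width: 0.0305
clock: 54.45
tcp_pos: [0.434, 0.0914, 0.0765]
orientation: [[-0.001, 0.002, 1.0], [-1.0, 0.0, -0.001], [-0.0, -1.0, 0.002]]
force: [0.7, 0.4, 0.2]
gripper_width: 0.0311
t 54.45 tcp [0.434  0.0914 0.0765] yaw -0.1 tilt [-0.    -1.     0.002] q [ 0.13 -0.32  1.87 -0.    1.59  0.13] w 0.0311 F [0.7 0.4 0.2]
twist -0.1  y 0.82 | after twist: x 0.02 z -0.02
```

```bash
python3 -m crank '[[-0.3,0,0.4,0,0],[-0.3,0,0.35,0,0],[-0.3,0,0.07,0,0],[-0.3,0,0,0,0],[-0.3,0,0,0,0]]'
python3 -c "
from h import *
go(.4335,.091,.056,0)"
```

```text
clock: 54.95
tcp_pos: [0.4332, 0.0918, 0.0547]
orientation: [[-0.0, 0.0, 1.0], [-1.0, -0.0, -0.0], [0.0, -1.0, 0.0]]
force: [0.1, 0.0, 0.0]
gripper_width: 0.0305
t 54.95 tcp [0.4332 0.0918 0.0547] yaw -0.0 tilt [ 0. -1.  0.] q [ 0.13 -0.31  1.9  -0.    1.55  0.13] w 0.0305 F [0.1 0.  0. ]
twist -0.0  y -0.05 | after twist: x 0.03 z 0.01
```

```bash
python3 -m crank '[[-1,0,0,0,0],[-1,0,0,0,0],[-1,0,0,0,0],[-1,0,0,0,0],[-1,0,0,0,0],[-1,0,0,0,0],[-1,0,-0.3,0,0],[-1,0,-0.6,0,0]]' 50
python3 -m crank '[[-1,0,-0.9,0,0],[-1,0,-0.9,0,0],[-1,0,-0.9,0,0],[-1,0,-0.9,0,0],[-1,0,-0.8,0,0],[-1,0.4,0,0.1,0],[-1,0.8,0,0.2,0],[-1,0.9,0,0.3,0]]'
python3 -m crank '[[-1,0.9,0,0.3,0],[-1,0.9,0,0.3,0],[-1,0.9,0,0.3,0],[-1,0.9,0,0.3,0],[-1,0.9,0,0.3,0],[-1,0.9,0,0.3,0],[-1,0.9,0,0.3,0],[-1,0.9,0,0.3,0]]'
python3 -m crank '[[-1,0.9,0,0.3,0],[-1,0.9,0,0.3,0],[-1,0.9,0,0.3,0],[-1,0.9,0,0.3,0],[-1,0.9,0,0.3,0],[-1,0.9,0,0.3,0],[-1,0.9,0,0.3,0],[-1,0.9,0,0.3,0]]'
python3 -m crank '[[-1,0.8,0,0.2,0],[-1,0.5,0,0,0],[-1,0,0,0,0],[-1,0,0,0,0],[-1,0,0,0,0],[-1,0,0,0,0]]'
python3 - <<'E'
from h import *
go(.573,-.36,.19,0)
d=ctrl.get_image("wrist"); save(d,"w18"); np.save("d.npy",d,allow_pickle=True)
E
```

```text
clock: 55.75
tcp_pos: [0.432, 0.0916, 0.0762]
orientation: [[-0.0, -0.004, 1.0], [-1.0, -0.001, -0.0], [0.001, -1.0, -0.004]]
force: [0.9, -0.7, -2.5]
gripper_width: 0.0084
clock: 56.55
tcp_pos: [0.448, 0.0384, 0.1867]
orientation: [[0.001, -0.001, 1.0], [-1.0, -0.0, 0.001], [0.0, -1.0, -0.001]]
force: [0.4, -1.1, -2.0]
gripper_width: 0.0085
clock: 57.35
tcp_pos: [0.5078, -0.1425, 0.186]
orientation: [[-0.001, -0.002, 1.0], [-1.0, 0.0, -0.001], [-0.0, -1.0, -0.002]]
force: [-0.5, 0.2, -2.2]
gripper_width: 0.0082
clock: 58.15
tcp_pos: [0.5675, -0.3225, 0.1857]
orientation: [[-0.001, -0.002, 1.0], [-1.0, 0.001, -0.001], [-0.001, -1.0, -0.002]]
force: [0.2, 0.9, -1.4]
gripper_width: 0.0086
clock: 58.75
tcp_pos: [0.5732, -0.3525, 0.1876]
orientation: [[0.001, 0.0, 1.0], [-1.0, -0.0, 0.001], [0.0, -1.0, 0.0]]
force: [-0.1, -0.3, -2.2]
gripper_width: 0.0083
t 58.75 tcp [ 0.5732 -0.3525  0.1876] yaw 0.0 tilt [ 0. -1.  0.] q [-0.6   0.29  1.07  0.    1.78 -0.6 ] w 0.0083 F [-0.1 -0.3 -2.2]
twist 0.0  y -0.10 | after twist: x 0.30 z -0.01
```

View pics/w18.png

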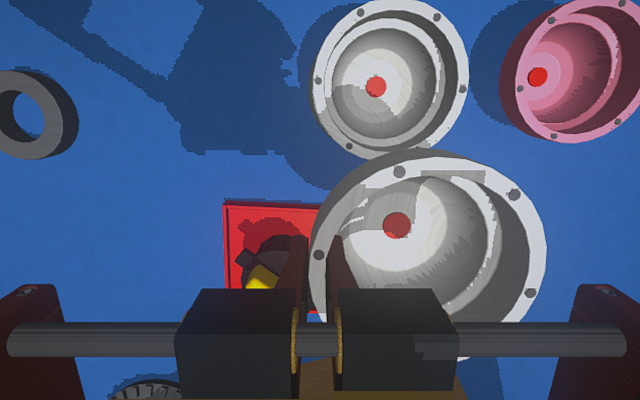

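```bash
python3 - <<'E'
from h import *
d=np.load("d.npy",allow_pickle=True).item()
p=ctrl.observe()["tcp_pos"]
c0=onz(d,(390,79),.098); cr=fitring(d,c0,.098); print("stack",c0,cr)
zr=p[2]+.0233
h=fitring(d,(p[0]+.052,p[1]),zr); print(h[0],h[1][0]-p[0],h[1][1]-p[1])
overlay(d,cr[1],[(.056,.098),(.048,.098)],"o1",(300,0,480,160))
overlay(d,h[1],[(.056,zr),(.048,zr)],"o2",(290,130,560,370))
a=cv2.imread("pics/o1.png");b=cv2.imread("pics/o2.png")
cv2.imwrite("pics/o8.png",np.hstack([cv2.resize(a,(405,360)),cv2.resize(b,(395,360))]))
t=(cr[1][0]-(h[1][0]-p[0]),cr[1][1]-(h[1][1]-p[1])); print(t); go(t[0],t[1],.1007,0)
E
```

```text
stack [ 0.62613221 -0.26081597  0.098     ] (np.float32(665.9877), (np.float64(0.626632214975208), np.float64(-0.26481596668626495)))
512.2893 0.052000000000000046 0.0005000000000000004
(np.float64(0.574632214975208), np.float64(-0.26531596668626495))
t 58.8 tcp [ 0.5732 -0.3525  0.1876] yaw 0.0 tilt [ 0. -1.  0.] q [-0.6   0.29  1.07  0.    1.78 -0.6 ] w 0.0086 F [ 0.1  0.  -2.5]
twist 0.0  y 3.47 | after twist: x -3.49 z 0.06
```

View pics/o8.png

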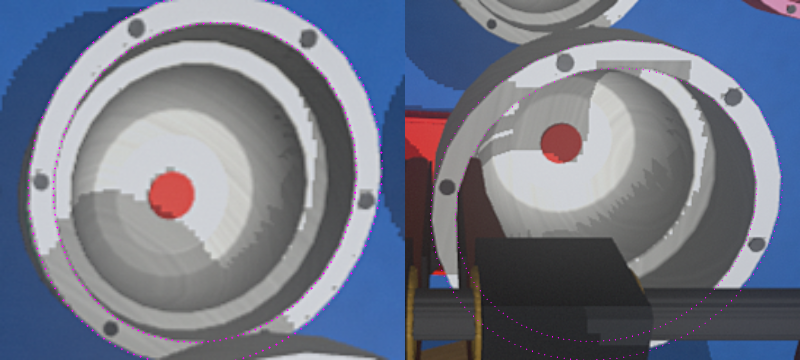

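```bash
python3 -m crank '[[-1,-0.5,0,0.03,0],[-1,-0.8,0,0.03,0],[-1,-0.8,0,0,0],[-1,-0.8,0,0,0],[-1,-0.4,0,0,0],[-1,-0.19,0,0,0],[-1,0,0,0,0],[-1,0,0,0,0]]'
python3 -m crank '[[-1,0,0.6,0,0],[-1,0,0.8,0,0],[-1,0,0.6,0,0],[-1,0,0.3,0,0],[-1,0,0,0,0],[-1,0,0,0,0]]'
python3 -c "
from h import *
go(.5746,-.2653,.1007,0)"
```

```text
clock: 59.6
tcp_pos: [0.5745, -0.2665, 0.1871]
orientation: [[-0.001, -0.0, 1.0], [-1.0, -0.0, -0.001], [0.0, -1.0, -0.0]]
force: [0.7, 0.4, -3.0]
gripper_width: 0.0086
clock: 60.2
tcp_pos: [0.5747, -0.2663, 0.13]
orientation: [[-0.0, 0.0, 1.0], [-1.0, -0.0, -0.0], [0.0, -1.0, 0.0]]
force: [0.4, 0.7, -1.6]
gripper_width: 0.0083
t 60.2 tcp [ 0.5747 -0.2663  0.13  ] yaw -0.0 tilt [ 0. -1.  0.] q [-0.49  0.18  1.3  -0.    1.66 -0.49] w 0.0083 F [ 0.4  0.7 -1.6]
twist -0.0  y 1.17 | after twist: x -0.04 z -0.00
```

```bash
python3 -m crank '[[-1,-0.04,0.25,0,0],[-1,0,0.25,0,0],[-1,0,0.25,0,0],[-1,0,0.15,0,0],[-1,0,0,0,0],[-1,0,0,0,0]]'
python3 -c "
from h import *
go(.5746,-.2653,.1007,0)"
python3 -m crank '[[-1,0,0.08,0,0],[-1,0,0.08,0,0],[-1,0,0.05,0,0],[-1,0,0,0,0]]'
python3 - <<'E'
from h import *
go(.5746,-.2653,.1007,0)
d=ctrl.get_image("scene"); save(d,"s19",(160,170,320,310),4)
E
```

```text
clock: 60.8
tcp_pos: [0.5746, -0.265, 0.107]
orientation: [[-0.0, -0.0, 1.0], [-1.0, 0.0, -0.0], [-0.0, -1.0, -0.0]]
force: [-0.2, 0.4, -2.0]
gripper_width: 0.0083
t 60.8 tcp [ 0.5746 -0.265   0.107 ] yaw -0.0 tilt [-0. -1. -0.] q [-0.49  0.19  1.33  0.    1.62 -0.49] w 0.0083 F [-0.2  0.4 -2. ]
twist -0.0  y 0.25 | after twist: x 0.01 z 0.00
clock: 61.2
tcp_pos: [0.5745, -0.265, 0.1016]
orientation: [[-0.0, -0.0, 1.0], [-1.0, 0.0, -0.0], [-0.0, -1.0, -0.0]]
force: [-0.2, -0.3, -1.7]
gripper_width: 0.0084
t 61.2 tcp [ 0.5745 -0.265   0.1016] yaw -0.0 tilt [-0. -1. -0.] q [-0.49  0.19  1.34  0.    1.62 -0.49] w 0.0084 F [-0.2 -0.3 -1.7]
twist -0.0  y 0.03 | after twist: x 0.01 z 0.00
```

View pics/s19.png

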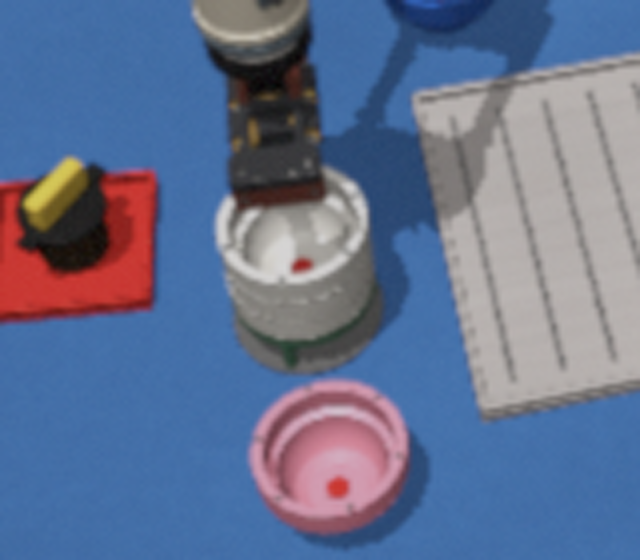

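```bash
python3 -m crank '[[-1,0,0.05,0,0],[-1,0,0,0,0],[-0.3,0,0,0,0],[-0.3,0,0,0,0],[-0.3,0,0,0,0],[-0.3,0,-0.4,0,0],[-0.3,0,-1,0,0],[-0.3,0,-1,0,0]]'
python3 -m crank '[[-0.3,0,-1,0,0],[-0.3,0.6,-1,-0.5,0],[-0.3,1,0,-0.8,0],[-0.3,1,0,-0.8,0],[-0.3,1,0,-0.8,0],[-0.3,0.6,0,-0.6,0],[-0.3,0,0,0,0],[-0.3,0,0,0,0]]'
python3 - <<'E'
from h import *
go(.5,-.36,.21,0)
d=ctrl.get_image("wrist"); save(d,"w20")
d=ctrl.get_image("scene"); save(d,"s20",(150,110,450,300),2.6)
d=ctrl.get_image("top"); save(d,"t20",(70,110,500,290),1.8)
E
```

```text
clock: 62.05
tcp_pos: [0.5743, -0.2649, 0.1615]
orientation: [[-0.0, -0.001, 1.0], [-1.0, 0.0, -0.0], [-0.0, -1.0, -0.001]]
force: [0.1, -0.7, 1.2]
gripper_width: 0.0315
clock: 62.85
tcp_pos: [0.4872, -0.3701, 0.2114]
orientation: [[-0.001, 0.001, 1.0], [-1.0, -0.0, -0.001], [0.0, -1.0, 0.001]]
force: [-0.1, 0.6, 0.7]
gripper_width: 0.0307
t 62.85 tcp [ 0.4872 -0.3701  0.2114] yaw -0.1 tilt [ 0.    -1.     0.001] q [-0.71  0.12  1.22  0.    1.8  -0.7 ] w 0.0307 F [-0.1  0.6  0.7]
twist -0.1  y 0.06 | after twist: x -0.40 z 0.51
```

View pics/w20.png

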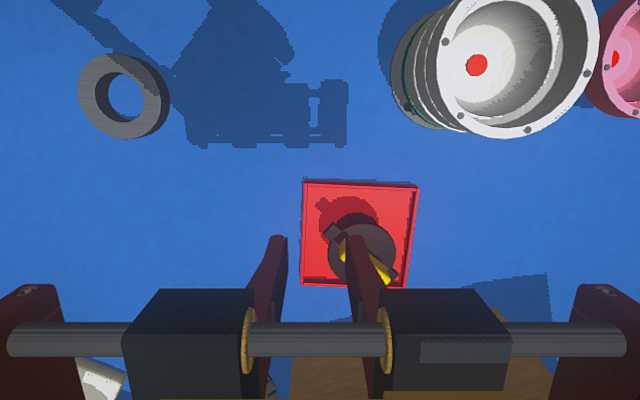

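View pics/s20.png

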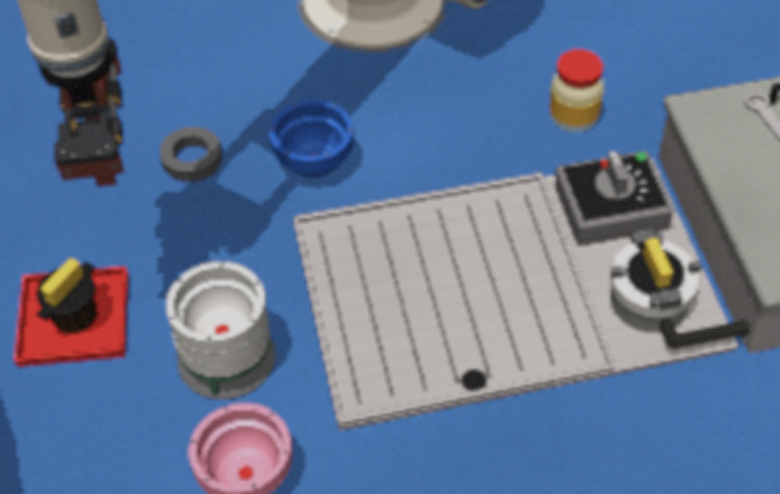

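View pics/t20.png

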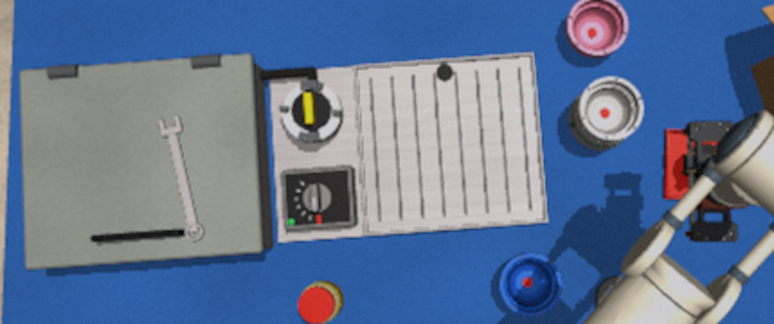

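```bash
python3 - <<'E'
from h import *
w=ctrl.get_image("wrist")
q=[onz(w,u,.016) for u in ((303,180),(418,187),(302,283),(405,288))]; print("tray",np.mean(q,0)); print("cap",onz(w,(362,250),.062))
t=ctrl.get_image("top")
im=t["img"].astype(int); y=((im[:,:,0]>150)&(im[:,:,1]>130)&(im[:,:,2]<90)).astype(np.uint8)
y[:,:225]=0; y[:,262:]=0
c=max(cv2.findContours(y,0,2)[0],key=cv2.contourArea); r=cv2.boxPoints(cv2.minAreaRect(c)); P=np.array([onz(t,p,.108)[:2] for p in r]); 
e=[P[1]-P[0],P[2]-P[1]]; e=max(e,key=np.linalg.norm); print("bar yaw",np.degrees(np.arctan2(e[1],e[0]))%180,np.linalg.norm(e),P.mean(0))
save(t,"t21",(215,140,280,250),7)
E
```

```text
tray [ 0.53603894 -0.44717603  0.016     ]
cap [ 0.53556862 -0.44112086  0.062     ]
bar yaw 0.5131659696498131 0.054186800353444864 [0.63218399 0.26686307]
```

View pics/t21.png

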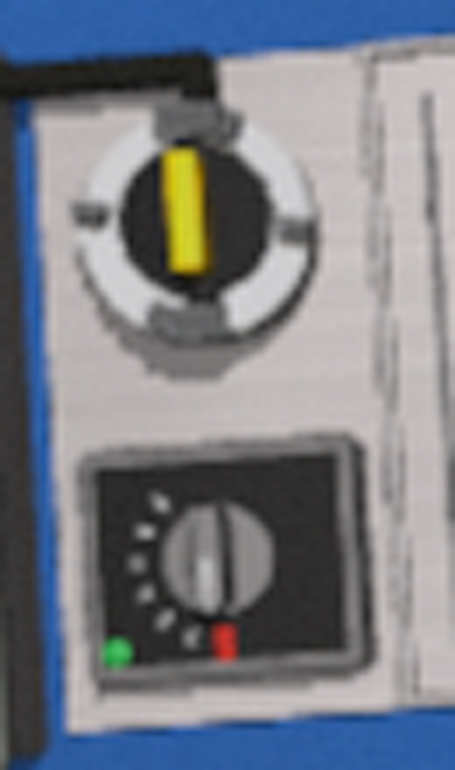

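```bash
python3 -c "
from station import ctrl
print(ctrl.observe()['clock']); print(ctrl.hand_in())"
```

```text
63.1
the job is handed in; nothing more can be done
None
```

The job is done and handed in at about 63 s; the station gave no verdict.

**What I did:** I turned the timer dial back to the red off mark. Then I unlocked the dirty strainer, lifted it out and stood it in the red drip tray. The clean strainer went into the canister and was turned clockwise about 46° to the locked position. Only three aluminium covers were on the draining board. I stacked all three, dome down, in the green cradle and left the blue and pink look-alikes alone.

**Last checks (by camera only):**
- **Dial:** the white line points at the red mark.
- **Clean strainer:** it is seated and its bar lines up with the claws by eye. My automatic bar angle read about 0.5° against roughly 4.6° for the washer; that is well inside the 0.3 rad limit.
- **Dirty strainer:** it stands upright, about 6 mm from the tray's centre by the wrist camera.
- **Covers:** all three are nested and look level in the stack. I did not measure their tilt.
- **Bystanders:** the spanner, grease jar and bearing look unmoved.
- **Robot:** the gripper is clear of everything.

**Disagreement:** the camera views differed by 2–7 mm on some positions. I placed the covers and the clean strainer using wrist-view relative measurements instead.

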